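# Load the bead drying tray and ring for collection

## Task

Move the square seal blanks left in the drying tray into the small wooden crate, side by side on its floor, and put every wooden bead from the cork mat into the tray, one bead per well and fully down in it, and stand the polishing dolly upright in its brass holder. When all that is in place, press the plunger of the call bell fully down to have the tray collected, and let it rise again. Leave the mallet, the tea caddy and the bark bundle where they are.

Things in the scene. Friction and masses are not known exactly. Their poses are not given: they have to be found in the camera images.
- bead_1: A bead: dark wooden faceted ball, 48 mm across opposite facets (side facets every 45 degrees about its z, one facing its x; flat ends along z; 45 degree bevels between), 50 g. Origin: centre, 24 mm above the facet it rests on. Starts z up on a fixed cork mat (250 x 165 x 3 mm), about 92 mm from the next bead. All alike; 4 to 6 of the 6 are present (None = absent).
- bead_2: A bead: dark wooden faceted ball, 48 mm across opposite facets (side facets every 45 degrees about its z, one facing its x; flat ends along z; 45 degree bevels between), 50 g. Origin: centre, 24 mm above the facet it rests on. Starts z up on a fixed cork mat (250 x 165 x 3 mm), about 92 mm from the next bead. All alike; 4 to 6 of the 6 are present (None = absent).
- bead_3: A bead: dark wooden faceted ball, 48 mm across opposite facets (side facets every 45 degrees about its z, one facing its x; flat ends along z; 45 degree bevels between), 50 g. Origin: centre, 24 mm above the facet it rests on. Starts z up on a fixed cork mat (250 x 165 x 3 mm), about 92 mm from the next bead. All alike; 4 to 6 of the 6 are present (None = absent).
- bead_4: A bead: dark wooden faceted ball, 48 mm across opposite facets (side facets every 45 degrees about its z, one facing its x; flat ends along z; 45 degree bevels between), 50 g. Origin: centre, 24 mm above the facet it rests on. Starts z up on a fixed cork mat (250 x 165 x 3 mm), about 92 mm from the next bead. All alike; 4 to 6 of the 6 are present (None = absent).
- bead_5: A bead: dark wooden faceted ball, 48 mm across opposite facets (side facets every 45 degrees about its z, one facing its x; flat ends along z; 45 degree bevels between), 50 g. Origin: centre, 24 mm above the facet it rests on. Starts z up on a fixed cork mat (250 x 165 x 3 mm), about 92 mm from the next bead. All alike; 4 to 6 of the 6 are present (None = absent).
- bead_6: A bead: dark wooden faceted ball, 48 mm across opposite facets (side facets every 45 degrees about its z, one facing its x; flat ends along z; 45 degree bevels between), 50 g. Origin: centre, 24 mm above the facet it rests on. Starts z up on a fixed cork mat (250 x 165 x 3 mm), about 92 mm from the next bead. All alike; 4 to 6 of the 6 are present (None = absent).
- well_1 (a point): One of the six square wells of the drying tray, 58 x 58 mm and 9 mm deep: the point is the centre of its floor, 6 mm above the bench, x and y along its sides, z up. The tray is a pale plywood lattice with a dark wooden floor, fixed to the bench, 242 x 162 mm and 15 mm high, with 3 x 2 wells 80 mm apart; the bars between wells are 22 mm wide, the outer rim 12 mm.
- well_2 (a point): One of the six square wells of the drying tray, 58 x 58 mm and 9 mm deep: the point is the centre of its floor, 6 mm above the bench, x and y along its sides, z up. The tray is a pale plywood lattice with a dark wooden floor, fixed to the bench, 242 x 162 mm and 15 mm high, with 3 x 2 wells 80 mm apart; the bars between wells are 22 mm wide, the outer rim 12 mm.
- well_3 (a point): One of the six square wells of the drying tray, 58 x 58 mm and 9 mm deep: the point is the centre of its floor, 6 mm above the bench, x and y along its sides, z up. The tray is a pale plywood lattice with a dark wooden floor, fixed to the bench, 242 x 162 mm and 15 mm high, with 3 x 2 wells 80 mm apart; the bars between wells are 22 mm wide, the outer rim 12 mm.
- well_4 (a point): One of the six square wells of the drying tray, 58 x 58 mm and 9 mm deep: the point is the centre of its floor, 6 mm above the bench, x and y along its sides, z up. The tray is a pale plywood lattice with a dark wooden floor, fixed to the bench, 242 x 162 mm and 15 mm high, with 3 x 2 wells 80 mm apart; the bars between wells are 22 mm wide, the outer rim 12 mm.
- well_5 (a point): One of the six square wells of the drying tray, 58 x 58 mm and 9 mm deep: the point is the centre of its floor, 6 mm above the bench, x and y along its sides, z up. The tray is a pale plywood lattice with a dark wooden floor, fixed to the bench, 242 x 162 mm and 15 mm high, with 3 x 2 wells 80 mm apart; the bars between wells are 22 mm wide, the outer rim 12 mm.
- well_6 (a point): One of the six square wells of the drying tray, 58 x 58 mm and 9 mm deep: the point is the centre of its floor, 6 mm above the bench, x and y along its sides, z up. The tray is a pale plywood lattice with a dark wooden floor, fixed to the bench, 242 x 162 mm and 15 mm high, with 3 x 2 wells 80 mm apart; the bars between wells are 22 mm wide, the outer rim 12 mm.
- blank_1: One of the seal blanks, all alike: a square wooden block 42 x 42 mm and 48 mm tall (along its z), about 60 g, upright in a well of the tray at the start, the sides about in line with the well's. Origin: its centre (24 mm above its underside). One or two of the four are present (None = absent).
- blank_2: One of the seal blanks, all alike: a square wooden block 42 x 42 mm and 48 mm tall (along its z), about 60 g, upright in a well of the tray at the start, the sides about in line with the well's. Origin: its centre (24 mm above its underside). One or two of the four are present (None = absent).
- blank_3: One of the seal blanks, all alike: a square wooden block 42 x 42 mm and 48 mm tall (along its z), about 60 g, upright in a well of the tray at the start, the sides about in line with the well's. Origin: its centre (24 mm above its underside). One or two of the four are present (None = absent).
- blank_4: One of the seal blanks, all alike: a square wooden block 42 x 42 mm and 48 mm tall (along its z), about 60 g, upright in a well of the tray at the start, the sides about in line with the well's. Origin: its centre (24 mm above its underside). One or two of the four are present (None = absent).
- crate_in (a point): Centre of the inner floor of the crate: a small open pale wooden box fixed to the bench, 124 x 124 mm outside and 30 mm high, walls 6 mm, about 112 x 112 mm inside, floor 6 mm thick; x and y along its sides, z up.
- dolly: The polishing dolly, about 160 g, standing on the bench at the start: a round grey felt-faced weighted foot, 44 mm across and 20 mm thick, narrowing to an upright plain pale wooden handle 27 mm across (from 32 to 112 mm above the underside), 118 mm tall in all. Origin: centre of its underside, z up along the handle.
- holder_seat (a point): Centre of the floor of the dolly's holder, 4 mm above the bench: a low brass ring with a floor, fixed to the bench, 68 mm outside, about 54 mm inside, rim 24 mm above the bench. z up.
- plunger_top (a point): Centre of the top of the bell's plunger button, a steel disc 32 mm across; 72 mm above the bench when up. Moves with the plunger. The bell is a steel dome on a dark wooden disc 90 mm across, fixed to the bench, dome top 52 mm above the bench.
- plunger (a joint): Travel of the bell's plunger in m: 0 up, 0.010 down at its stop. Sprung: about 2.5 N starts it, about 8 N holds it at the stop; it rises again when let go.
- mallet: Bystander: a wooden mallet lying on the bench, head 95 x 48 mm, handle 22 mm across pointing to its +y. Origin: underside of the head.
- caddy: Bystander: a closed dark wooden tea caddy, a cylinder 72 mm across and 105 mm high. Origin: centre of its underside.
- barkstack: Bystander: a flat bundle of dark bark strips, 60 x 100 x 22 mm. Origin: centre of its underside.
Not all that is in view belongs to the job. What is shaped like the dolly but orange or purple is not meant.

How it is judged:
By the outcome, as a careful person would: the job done as asked, in the order asked, and still so for the second after the job is handed in, with the robot touching nothing.
Of blank_1, blank_2, blank_3, blank_4 only 1 to 2 are there at a start; the rules pass over those that are not, and their reading is None.
Of bead_1, bead_2, bead_3, bead_4, bead_5, bead_6 only 4 to 6 are there at a start; the rules pass over those that are not, and their reading is None.
At some moment in a run one of bead_1, bead_2, bead_3, bead_4, bead_5, bead_6 may be knocked a few centimetres aside while the robot is not near it.
Once in a run the grip may slacken for a moment while it holds something.
It also fails if it takes over 210 s, if anything falls off the work surface, if the arm or the gripper's body presses on something with over 40 N, if the wrist force passes 120 N, or if a joint passes its speed limit or range.

## Robot

A 6-joint arm with a two-finger parallel gripper is mounted at the origin on the work surface. World frame = base frame: x ahead of the robot, y to its left, z up, the work surface at z = 0. Lengths are in m, angles in rad, forces in N, time in s.
With the tool pointing down it reaches from about 0.3 to 0.875 m from the base axis. Payload 6.4 kg.
Tool frame: the origin (TCP) lies midway between the tips of the shut fingers; the grasp point (between the pads) lies 19 mm behind it (ctrl.hold_point_z is the distance from the TCP to the grasp point, in m); z points along the fingers, y is the line along which they close (so a half turn about z gives the same grasp; the last joint's range is limited). The gripper opens to 85 mm and grips with 20 to 120 N. Pads are 22 mm wide; open, the fingers measure 114 mm over their backs; the gripper's body (76 mm by 85 mm) begins 54 mm behind the grasp point. The pads swing forward as they close: fully open they stand 13 mm farther back than shut.
Start: joints at [-1.517, 0.181, 1.607, -0, 1.354, -0.206], TCP at [0.148, -0.556, 0.231] pointing down, gripper open.
Joint ranges: [-2.99, 2.99], [-0.89, 2.07], [0.3, 2.58], [-1.14, 4.28], [0, 2.63], [-3.12, 3.12]. Speed limits (rad/s): [2.57, 2.57, 3.01, 3.14, 3.14, 3.14].

## Interface

Orientations are given as a unit quaternion [w, x, y, z].
In Python, from bench import ctrl gives the robot as it stands.
- The arm moves only by the tool carry_out, never from a script. Its argument "plan" is text: rows parted by semicolons, each of 6 numbers parted by spaces: the shift along the tool's x, y, z as a fraction of full scale, then the turn, a rotation vector about the tool's x, y, z as a fraction of full scale. A call has exactly 8 rows; each row shifts and turns the commanded pose from where the row before left it, along the tool's axes as they then stand; what a row does not reach is not made up. Full scale, the value 1, is 40 mm for a shift and 0.1 rad for a turn. A row lasts 1/12 s, in which the tool goes at most 41.7 mm and 7.16 degrees, less where a joint would pass 70% of its speed; a pose out of reach is approached as far as the arm can. A call with a number of a shift or a turn outside -1 to 1 is refused whole. A call with a gripper value outside its range is refused whole. "claw" is the gripper's target within -1 to 1 (shut at 1, half-way at 0, fully open at -1), set as the call begins (left out, the last holds). The fingers move at their own pace and stop on an object; the grip force is fixed at half the most. Time passes only in rows, so rows that do not move let the fingers close, or fill a call up. It gives the time, the measured TCP pose, the force, the opening and the grip force at its end, in the units of the state.
- ctrl.get_obs(): the state, without advancing time (a new reading comes with each control period).
- ctrl.camera(name): name is "scene" or "top" or "wrist"; returns a dict with "pixels" (400x640x3 uint8, red, green, blue), "mtx" (3x3 intrinsics, pixels), "R" (3x3) and "t" (3): a world point X has camera coordinates R X + t. Camera axes: x right, y down, z forward; pixel columns grow to the right and rows downward; lengths in m; the calibration is good to about 2 mm. A picture is of the moment at which its call begins. There is no depth.
- ctrl.hand_in(): hands the job in; it is judged then, once.
The state is a dict: "time_s": time; "q": joint angles; "dq": joint speeds; "joint_efforts": joint torques, N m; "eef_pos": TCP position; "eef_rot": TCP orientation; "wrist_force": force on the tool from outside, world axes, zero at the start; "torque": the same for the moment, N m; "opening": opening from 0.0 (shut) to 1.0 (fully open); "grasp_force": force on a finger pad.
Only numpy, scipy, OpenCV 4.12 (cv2) and the standard library are available. Lean on these libraries where they do the work, as an engineer would, in place of code of your own. Each camera call takes 0.05 s, during which the arm holds its last target. There are 200 camera calls.

## Working session

There is one attempt and no reset: what is moved stays moved. The work goes in short steps, Python scripts to look and compute and a tool call to move; the robot and the scene stay as the last step left them, time stands still between calls to the robot, and variables do not carry over. Pictures are saved under pics/ and viewed, at most 14 in all, crops included, and the job is handed in when it is done.

Besides the shell and the picture viewer there is one more tool, called after ">>>" as name(argument=value, ...) on one line, values as JSON. carry_out: Moves the arm, as the interface text tells. Shift numbers are shares of 40 mm and turn numbers shares of 0.1 rad, none past 1 either way. Its arguments: {"type":"object","properties":{"plan":{"type":"string"},"claw":{"type":"number"}},"required":["plan"]}

```bash
mkdir -p pics; ls
cat > h.py <<'E'
import numpy as np, cv2
from bench import ctrl
def snap(n,f=None):
    c=ctrl.camera(n)
    if f: cv2.imwrite('pics/'+f,c['pixels'][:,:,::-1])
    return c
def ray(c,u,v,z):
    K,R,t=[np.array(c[k]) for k in('mtx','R','t')]
    d=R.T@np.linalg.inv(K)@[u,v,1]; o=-R.T@t
    return o+d*(z-o[2])/d[2]
def proj(c,X):
    p=np.array(c['mtx'])@(np.array(c['R'])@np.array(X)+c['t']); return p[:2]/p[2]
E
python3 - <<'E'
from h import *
np.set_printoptions(precision=3,suppress=True)
for n in('top','scene'):
    c=snap(n,n+'0.png'); print(n,c['mtx'],c['R'],c['t'])
o=ctrl.get_obs(); print(o)
E
```

```text
pics
top [[477.632   0.    311.098]
 [  0.    477.632 191.336]
 [  0.      0.      1.   ]] [[ 0.017 -1.    -0.003]
 [-0.994 -0.017 -0.105]
 [ 0.105  0.005 -0.995]] [0.039 0.567 1.326]
scene [[418.767   0.    322.081]
 [  0.    418.767 192.59 ]
 [  0.      0.      1.   ]] [[-0.783  0.621  0.006]
 [ 0.419  0.536 -0.733]
 [-0.459 -0.571 -0.681]] [ 0.417 -0.218  1.431]
{'time_s': 0.1, 'q': array([-1.517,  0.181,  1.608, -0.   ,  1.354, -0.206]), 'dq': array([ 0.002, -0.003, -0.004, -0.   , -0.001,  0.   ]), 'joint_efforts': array([  0.001, -44.587, -35.224,  -0.   ,   0.004,  -0.   ]), 'eef_pos': array([ 0.148, -0.555,  0.23 ]), 'eef_rot': array([-0.001,  0.992,  0.13 ,  0.   ]), 'wrist_force': array([ 0.389, -0.45 , -0.032]), 'torque': array([-0.037,  0.028,  0.008]), 'grasp_force': 0.0, 'opening': 0.9972650955757929}
```

View pics/top0.png

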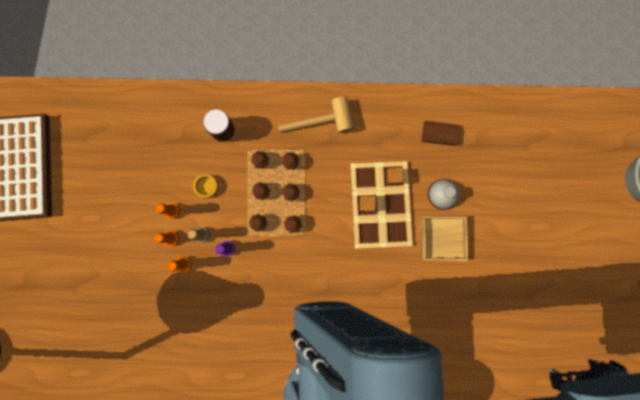

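View pics/scene0.png

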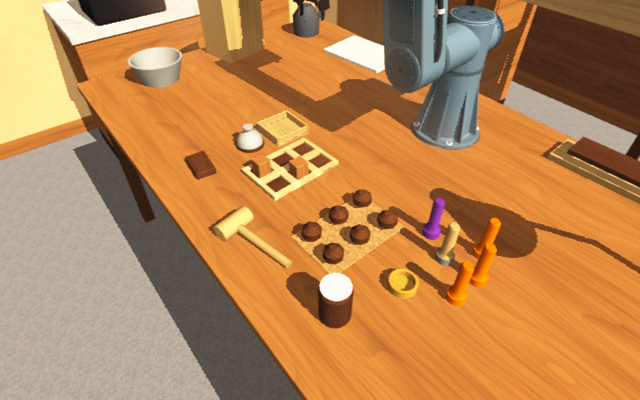

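The top view shows 6 beads on the mat (260–292, 159–223) and the tray at (381,205), with blanks in two wells at (395,175) and (368,204). The crate is at (445,238), the bell at (444,194) and the holder at (205,186).
Candidates for the dolly are the pale handle with grey foot at (200,234), orange at (167,209), (167,238) and (180,265), and purple at (226,248). I choose the pale one at (200,234) and will check it in a close crop.

Run:
```python
from h import *
np.set_printoptions(precision=4,suppress=True)
c=snap('top'); s=snap('scene')
im=c['pixels']; hsv=cv2.cvtColor(im,cv2.COLOR_RGB2HSV)
def comps(mask,box,amin):
    m=np.zeros(mask.shape,np.uint8); x0,y0,x1,y1=box; m[y0:y1,x0:x1]=mask[y0:y1,x0:x1].astype(np.uint8)*255
    cs,_=cv2.findContours(m,cv2.RETR_EXTERNAL,cv2.CHAIN_APPROX_NONE)
    return [k for k in cs if cv2.contourArea(k)>=amin]
V=hsv[...,2].astype(int);S=hsv[...,1].astype(int);H=hsv[...,0].astype(int)
def rect(k,z,n):
    P=np.array([ray(c,*p[0],z)[:2] for p in k],np.float32)
    r=cv2.minAreaRect(P); print(n,np.array(r[0]),np.array(r[1]),r[2])
pale=(V>150)&(S<150)
for n,b,z in(('tray',(340,150,418,258),.015),('crate',(418,212,476,266),.03)):
    for k in comps(pale,b,150): rect(k,z,n)
for k in comps(V<80,(246,148,308,240),60):
    (x,y),r=cv2.minEnclosingCircle(k); M=cv2.moments(k); print('bead',M['m10']/M['m00'],M['m01']/M['m00'],r,ray(c,x,y,.03))
a=im[145:270,150:310]; b=im[145:270,340:480]
t=np.hstack([a,b]); cv2.imwrite('pics/crop.png',cv2.resize(t,(800,333),interpolation=cv2.INTER_CUBIC)[:,:,::-1]) if 0 else None
A=cv2.resize(im[145:270,150:310],(640,500),interpolation=cv2.INTER_CUBIC); cv2.imwrite('pics/cA.png',A[:,:,::-1])
B=cv2.resize(im[150:270,340:480],(700,600),interpolation=cv2.INTER_CUBIC); cv2.imwrite('pics/cB.png',B[:,:,::-1])
```

```text
tray [ 0.5349 -0.152 ] [0.2446 0.166 ] 3.3704564571380615
bead 297.1717948717948 223.25897435897434 6.96429443359375 [0.4745 0.0907 0.03  ]
bead 262.2384105960265 222.25827814569536 7.159010887145996 [0.4756 0.1908 0.03  ]
bead 294.7566909975669 191.60827250608273 7.231698036193848 [0.5642 0.1011 0.03  ]
bead 264.8278867102396 190.46623093681916 7.382511615753174 [0.5664 0.1863 0.03  ]
bead 294.6450839328537 160.9664268585132 7.357755184173584 [0.6535 0.1043 0.03  ]
bead 263.9895833333333 159.76041666666666 7.516748428344727 [0.6555 0.1917 0.03  ]
```

View pics/cA.png

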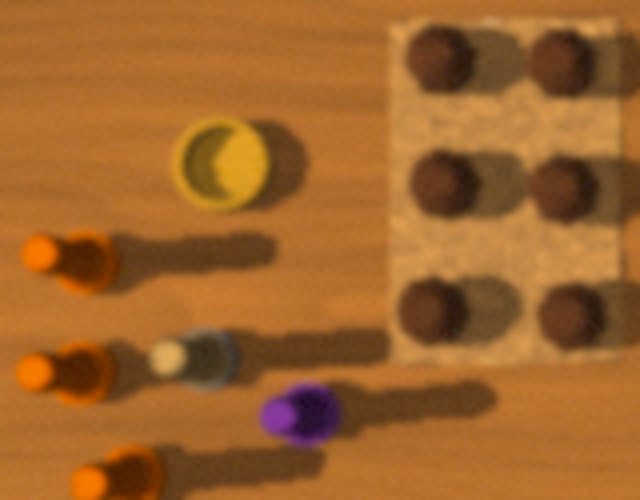

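View pics/cB.png

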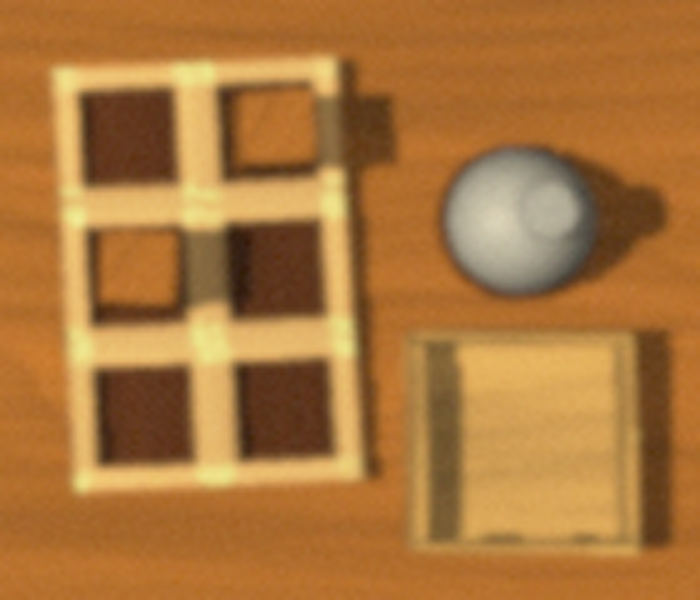

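The cA crop confirms it: only the object with foot (208,358) and pale top (168,357) has a grey foot and plain wooden handle. The others are orange or purple. The cB crop shows blanks at (276,126) and (137,267), the plunger at (552,208), and the crate corners at about (407,332) to (640,550).

Run:
```python
from h import *
np.set_printoptions(precision=4,suppress=True)
c=snap('top')
A=lambda x,y,z:ray(c,150+(x+.5)/4-.5,145+(y+.5)/4-.5,z)[:2]
B=lambda x,y,z:ray(c,340+(x+.5)/5-.5,150+(y+.5)/5-.5,z)[:2]
for p in[(441,59),(562,63),(445,184),(564,188),(434,311),(572,316)]: print('bead',A(*p,.027))
print('holder',A(221,163,.024),'dolly top',A(168,357,.118),'foot',A(208,358,.02))
T=[B(*p,.015) for p in[(53,68),(339,57),(366,477),(77,491)]]
print('tray',np.mean(T,0)); print([(b-a,np.linalg.norm(b-a)) for a,b in zip(T,T[1:]+T[:1])])
C=[B(*p,.03) for p in[(407,332),(638,330),(640,550),(410,552)]]
print('crate',np.mean(C,0)); print([(b-a) for a,b in zip(C,C[1:]+C[:1])])
print('blanks',B(276,126,.054),B(137,267,.054),'bell',B(552,208,.072))
w=snap('wrist'); R=np.array(w['R']);print('wristcam',-R.T@w['t'],R)
o=ctrl.get_obs();print(ctrl.hold_point_z,[a for a in dir(ctrl) if a[0]!='_'])
```

```text
bead [0.6563 0.1967]
bead [0.6549 0.1099]
bead [0.5663 0.1912]
bead [0.5649 0.1065]
bead [0.476  0.1965]
bead [0.4741 0.0989]
holder [0.579 0.352] dolly top [0.4393 0.3601] foot [0.4403 0.3565]
tray [ 0.5354 -0.1531]
[(array([ 0.0092, -0.165 ]), np.float64(0.16529437187218263)), (array([-0.2408, -0.0144]), np.float64(0.24124141890932638)), (array([-0.0107,  0.1637]), np.float64(0.16405720021672868)), (array([0.2423, 0.0157]), np.float64(0.24283655068200224))]
crate [ 0.4419 -0.328 ]
[array([ 0.0034, -0.1302]), array([-0.123,  0.001]), array([-0.0033,  0.1284]), array([0.123 , 0.0008])]
blanks [ 0.6143 -0.185 ] [ 0.5339 -0.1077] bell [ 0.5688 -0.3335]
wristcam [ 0.2151 -0.5392  0.3728] [[ 0.257  -0.9664 -0.0013]
 [-0.9291 -0.2475  0.2749]
 [-0.266  -0.0695 -0.9615]]
0.0187 ['MotionError', 'camera', 'get_obs', 'hand_in', 'hold_point_z']
```

```bash
cat >> h.py <<'E'
def go(*wps):
    """waypoints (x,y,z,yaw): print tool-axis units for each leg from the measured pose (turn done last in the leg)"""
    o=ctrl.get_obs(); p=np.array(o['eef_pos']); q=o['eef_rot']; yaw=2*np.arctan2(q[2],q[1]); yaw=(yaw+np.pi)%(2*np.pi)-np.pi
    print('t',round(o['time_s'],2),'at',np.round(p,4),'yaw',round(yaw,3),'tilt',np.round([q[0],q[3]],4),'open',round(o['opening'],3),'F',np.round(o['wrist_force'],1),'g',round(o['grasp_force'],1))
    for x,y,z,a in wps:
        d=np.array([x,y,z])-p; c,s=np.cos(yaw),np.sin(yaw)
        print(' leg',np.round([(d[0]*c+d[1]*s)/.04,(d[0]*s-d[1]*c)/.04,-d[2]/.04],2),'turn z',round(-(a-yaw)/.1,2))
        p=np.array([x,y,z]); yaw=a
E
python3 -c "
from h import *
go((.148,-.556,.231,.06),(.5,-.25,.2,.06),(.614,-.186,.13,.06))"
```

```text
t 0.3 at [ 0.1477 -0.5555  0.231 ] yaw 0.26 tilt [-0.0003  0.    ] open 1.004 F [0.3 0.2 0.2] g 0.0
 leg [ 0.    0.01 -0.  ] turn z 2.0
 leg [ 9.24 -7.11  0.78] turn z -0.0
 leg [ 2.94 -1.43  1.75] turn z -0.0
```

>>> carry_out(plan="0 0 0 0 0 0.6; 0 0 0 0 0 0.7; 0 0 0 0 0 0.7; 0.4 -0.3 0.1 0 0 0; 0.58 -0.4 0.12 0 0 0; 0.58 -0.4 0.12 0 0 0; 0.58 -0.4 0.12 0 0 0; 0.58 -0.4 0.12 0 0 0", claw=-0.5)

```text
time_s: 0.97
eef_pos: [0.2525, -0.4725, 0.2078]
eef_rot: [-0.0, 1.0, 0.03, 0.0]
wrist_force: [0.8, -0.7, 0.2]
opening: 0.752
grasp_force: 0.0
```

>>> carry_out(plan="0.58 -0.4 0.12 0 0 0; 0.58 -0.4 0.12 0 0 0; 0.58 -0.4 0.12 0 0 0; 0.58 -0.4 0.12 0 0 0; 0.58 -0.4 0.12 0 0 0; 0.58 -0.4 0.12 0 0 0; 0.58 -0.4 0.12 0 0 0; 0.58 -0.4 0.12 0 0 0")

```text
time_s: 1.63
eef_pos: [0.4304, -0.3335, 0.1696]
eef_rot: [0.0, 1.0, 0.03, 0.0]
wrist_force: [0.4, 1.4, 0.2]
opening: 0.749
grasp_force: 0.0
```

>>> carry_out(plan="0.58 -0.4 0.12 0 0 0; 0.58 -0.4 0.12 0 0 0; 0.58 -0.4 0.12 0 0 0; 0.58 -0.4 0.12 0 0 0; 0.58 -0.4 0.12 0 0 0; 0.58 -0.4 0.12 0 0 0; 0.58 -0.4 0.12 0 0 0; 0 0 0 0 0 0")

```text
time_s: 2.3
eef_pos: [0.5873, -0.2094, 0.135]
eef_rot: [-0.001, 0.999, 0.032, 0.0]
wrist_force: [-1.2, -0.5, 0.2]
opening: 0.749
grasp_force: 0.0
```

```bash
python3 -c "
from h import *
w=snap('wrist','w1.png')
go((.614,-.186,.13,.06))
for X in[(.6143,-.185,.054),(.534,-.1077,.054),(.5354,-.1531,.015),(.442,-.328,.006)]: print(proj(w,X))
"
```

```text
t 2.35 at [ 0.5859 -0.2109  0.1352] yaw 0.063 tilt [-0.0004 -0.0004] open 0.75 F [-0.3 -0.2  0. ] g 0.0
 leg [ 0.74 -0.58  0.13] turn z 0.03
[294.286704   174.24940429]
[199.98120875 261.80064561]
[263.08553736 244.41111398]
[422.70459738 328.09478672]
```

View pics/w1.png

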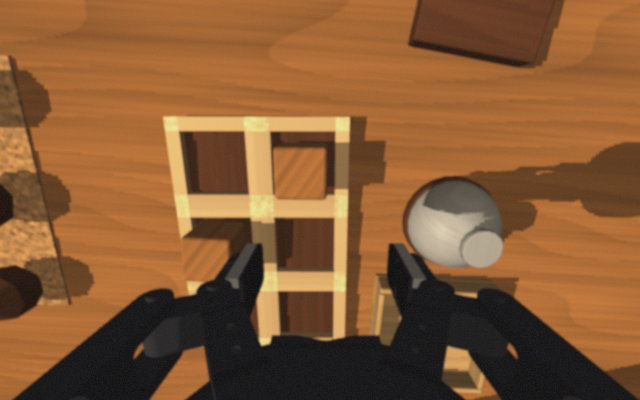

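The wrist view shows blank 1's top face centred at (301,172), the plunger at (482,248) and the tray's far corners at (165,118) and (350,117).

```bash
python3 -c "
from h import *
w=snap('wrist')
print(ray(w,301,172,.054),ray(w,482,248,.072))
a,b=ray(w,164,117,.015),ray(w,350,117,.015);print(a,b,np.linalg.norm(b-a))
# lattice crossings
for p in[(257,205),(343,205),(265,281),(338,281)]: print(p,ray(w,*p,.015))
b=ray(w,301,172,.054)
go((b[0],b[1],.09,.06),(b[0],b[1],.026,.06))
"
```

```text
[ 0.61481204 -0.19170833  0.054     ] [ 0.56797651 -0.33426289  0.072     ]
[ 0.6482356  -0.06844118  0.015     ] [ 0.65844131 -0.22921575  0.015     ] 0.16109816130858948
(257, 205) [ 0.57367889 -0.14876803  0.015     ]
(343, 205) [ 0.57883947 -0.2295532   0.015     ]
(265, 281) [ 0.4933133  -0.15680341  0.015     ]
(338, 281) [ 0.49808055 -0.23095743  0.015     ]
t 2.4 at [ 0.585  -0.212   0.1355] yaw 0.062 tilt [-0.0002 -0.0005] open 0.746 F [-1.2  0.2  0.4] g 0.0
 leg [ 0.77 -0.46  1.14] turn z 0.02
 leg [0.  0.  1.6] turn z -0.0
```

>>> carry_out(plan="0.4 -0.25 0.2 0 0 0; 0.39 -0.25 0.3 0 0 0; 0 0 0.4 0 0 0; 0 0 0.5 0 0 0; 0 0 0.5 0 0 0; 0 0 0.5 0 0 0; 0 0 0.35 0 0 0; 0 0 0 0 0 0")

```text
time_s: 3.07
eef_pos: [0.6122, -0.1909, 0.0227]
eef_rot: [-0.001, 1.0, 0.029, -0.003]
wrist_force: [-0.6, 0.2, -1.3]
opening: 0.753
grasp_force: 0.0
```

>>> carry_out(plan="0 0 0 0 0 0; 0 0 0 0 0 0; 0 0 0 0 0 0; 0 0 0 0 0 0; 0 0 0 0 0 0; 0 0 0 0 0 0; 0 0 0 0 0 0; 0 0 0 0 0 0", claw=1)

```text
time_s: 3.73
eef_pos: [0.6161, -0.1917, 0.0276]
eef_rot: [0.001, 1.0, 0.03, 0.001]
wrist_force: [-0.3, -0.1, 7.4]
opening: 0.48
grasp_force: 62.4
```

```bash
python3 -c "
from h import *
go((.6155,-.19,.12,.06),(.469,-.328,.12,0),(.469,-.328,.032,0))"
```

```text
t 3.73 at [ 0.6161 -0.1917  0.0276] yaw 0.06 tilt [0.0006 0.001 ] open 0.48 F [-0.3 -0.1  7.4] g 62.4
 leg [-0.01 -0.04 -2.31] turn z -0.0
 leg [-3.86  3.22 -0.  ] turn z 0.6
 leg [0.  0.  2.2] turn z 0.0
```

>>> carry_out(plan="0 0 -0.3 0 0 0; 0 0 -0.5 0 0 0; 0 0 -0.6 0 0 0; 0 0 -0.6 0 0 0; 0 0 -0.4 0 0 0; -0.3 0.2 0 0 0 0; -0.5 0.4 0 0 0 0; -0.5 0.45 0 0 0 0")

```text
time_s: 4.4
eef_pos: [0.5645, -0.2357, 0.1217]
eef_rot: [-0.0, 1.0, 0.031, -0.0]
wrist_force: [0.4, -0.6, -0.4]
opening: 0.484
grasp_force: 61.6
```

>>> carry_out(plan="-0.5 0.45 0 0 0 0; -0.5 0.45 0 0 0 0; -0.5 0.45 0 0 0 0; -0.5 0.45 0 0 0 0; -0.4 0.3 0 0 0 0; -0.2 0.1 0 0 0 0; 0 0 0 0 0 0.6; 0 0 0 0 0 0")

```text
time_s: 5.07
eef_pos: [0.466, -0.3301, 0.1215]
eef_rot: [-0.001, 1.0, -0.002, -0.0]
wrist_force: [-0.2, -0.0, -1.0]
opening: 0.478
grasp_force: 66.4
```

```bash
python3 -c "
from h import *
w=snap('wrist','w2.png')
go((.468,-.328,.03,0))
for X in[(.38,-.266,.03),(.38,-.39,.03),(.504,-.39,.03),(.504,-.266,.03)]: print(proj(w,X))
"
```

```text
t 5.12 at [ 0.4666 -0.3298  0.1216] yaw -0.0 tilt [-0.0005 -0.0003] open 0.481 F [-0.3  0.4 -0.4] g 66.4
 leg [ 0.04 -0.05  2.29] turn z -0.0
[254.34159037 295.22112374]
[389.13676863 294.92138328]
[397.98898292 159.86074627]
[243.40051255 160.3871467 ]
```

View pics/w2.png

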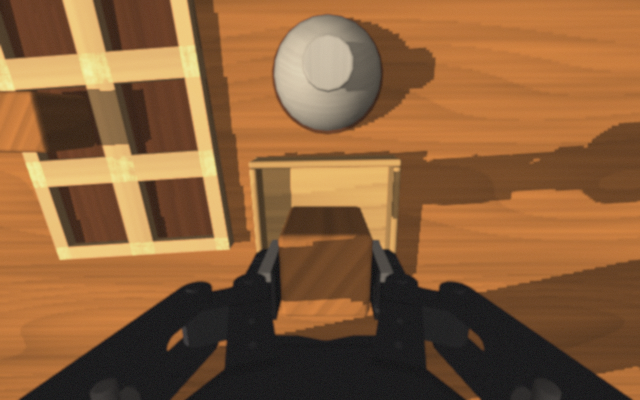

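The wrist view shows the crate's far rim from (250,162) to (401,161), about 4 mm to −y of my estimate. The blank is held squarely.

>>> carry_out(plan="0.04 0.04 0.3 0 0 0; 0 0 0.4 0 0 0; 0 0 0.5 0 0 0; 0 0 0.5 0 0 0; 0 0 0.4 0 0 0; 0 0 0.18 0 0 0; 0 0 0 0 0 0; 0 0 0 0 0 0")

```text
time_s: 5.78
eef_pos: [0.469, -0.3311, 0.0301]
eef_rot: [-0.0, 1.0, 0.001, -0.0]
wrist_force: [0.2, -0.6, -1.1]
opening: 0.48
grasp_force: 67.1
```

>>> carry_out(plan="0 0 0 0 0 0; 0 0 0 0 0 0; 0 0 0 0 0 0; 0 0 -0.2 0 0 0; 0 0 -0.5 0 0 0; 0 0 -0.6 0 0 0; 0 0 -0.6 0 0 0; 0 0 -0.5 0 0 0", claw=-0.4)

```text
time_s: 6.45
eef_pos: [0.4692, -0.3323, 0.1295]
eef_rot: [0.001, 1.0, -0.0, 0.001]
wrist_force: [0.7, 0.6, 0.4]
opening: 0.698
grasp_force: 0.0
```

```bash
python3 -c "
from h import *
go((.468,-.331,.13,.06),(.532,-.115,.12,.06),(.532,-.115,.026,.06))
c=snap('top'); im=cv2.resize(c['pixels'][150:270,340:480],(700,600),interpolation=cv2.INTER_CUBIC); cv2.imwrite('pics/cB2.png',im[:,:,::-1])
"
```

```text
t 6.45 at [ 0.4692 -0.3323  0.1295] yaw -0.0 tilt [0.0008 0.0007] open 0.698 F [0.7 0.6 0.4] g 0.0
 leg [-0.03 -0.03 -0.01] turn z -0.6
 leg [ 1.92 -5.29  0.25] turn z -0.0
 leg [0.   0.   2.35] turn z -0.0
```

>>> carry_out(plan="0 0 0 0 0 -0.6; 0.2 -0.4 0 0 0 0; 0.3 -0.7 0 0 0 0; 0.3 -0.8 0 0 0 0; 0.3 -0.8 0 0 0 0; 0.3 -0.8 0 0 0 0; 0.3 -0.8 0 0 0 0; 0.2 -0.7 0.2 0 0 0")

```text
time_s: 7.17
eef_pos: [0.5346, -0.1263, 0.1212]
eef_rot: [0.001, 1.0, 0.03, 0.002]
wrist_force: [1.2, -0.4, 0.5]
opening: 0.701
grasp_force: 0.0
```

>>> carry_out(plan="0.04 -0.34 0.2 0 0 0; 0 0 0.4 0 0 0; 0 0 0.5 0 0 0; 0 0 0.5 0 0 0; 0 0 0.5 0 0 0; 0 0 0.25 0 0 0; 0 0 0 0 0 0; 0 0 0 0 0 0")

```text
time_s: 7.83
eef_pos: [0.5333, -0.1143, 0.0249]
eef_rot: [-0.0, 1.0, 0.03, -0.0]
wrist_force: [1.5, -0.4, -0.2]
opening: 0.7
grasp_force: 0.0
```

```bash
python3 -c "
from h import *
go((.533,-.113,.027,.06))"
```

```text
t 7.83 at [ 0.5333 -0.1143  0.0249] yaw 0.059 tilt [-0.0001 -0.0004] open 0.7 F [ 1.5 -0.4 -0.2] g 0.0
 leg [-0.01 -0.03 -0.05] turn z -0.01
```

>>> carry_out(plan="0 0 0 0 0 0; 0 0 0 0 0 0; 0 0 0 0 0 0; 0 0 0 0 0 0; 0 0 0 0 0 0; 0 0 0 0 0 0; 0 0 -0.3 0 0 0; 0 0 -0.5 0 0 0", claw=1)

```text
time_s: 8.5
eef_pos: [0.5316, -0.1131, 0.0559]
eef_rot: [-0.001, 1.0, 0.03, -0.002]
wrist_force: [0.5, 0.2, -0.6]
opening: 0.479
grasp_force: 61.4
```

>>> carry_out(plan="0 0 -0.6 0 0 0; 0 0 -0.6 0 0 0; 0 0 -0.4 0 0 0; -0.2 0.34 0 0 0 0; -0.4 0.6 0 0 0 0; -0.4 0.7 0 0 0 0; -0.4 0.7 0 0 0 0; -0.4 0.7 0 0 0 0")

```text
time_s: 9.17
eef_pos: [0.4681, -0.2404, 0.1218]
eef_rot: [0.0, 1.0, 0.03, 0.0]
wrist_force: [-0.1, -0.3, -0.1]
opening: 0.48
grasp_force: 61.4
```

>>> carry_out(plan="-0.4 0.7 0 0 0 0; -0.4 0.6 0 0 0 0; -0.4 0.5 0 0 0 0; -0.25 0.4 0 0 0 0; 0 0 0 0 0 0.6; 0 0 0 0 0 0; 0 0 0 0 0 0; 0 0 0 0 0 0")

```text
time_s: 9.83
eef_pos: [0.4164, -0.3304, 0.1212]
eef_rot: [-0.0, 1.0, 0.001, 0.0]
wrist_force: [0.1, 0.6, -0.5]
opening: 0.482
grasp_force: 61.3
```

```bash
python3 -c "
from h import *
w=snap('wrist','w3.png')
go((.416,-.331,.03,0))
"
```

```text
t 9.88 at [ 0.4166 -0.3303  0.1211] yaw 0.002 tilt [-0.0001  0.    ] open 0.478 F [ 0.1  0.5 -0.7] g 61.3
 leg [-0.01  0.02  2.28] turn z 0.02
```

View pics/w3.png

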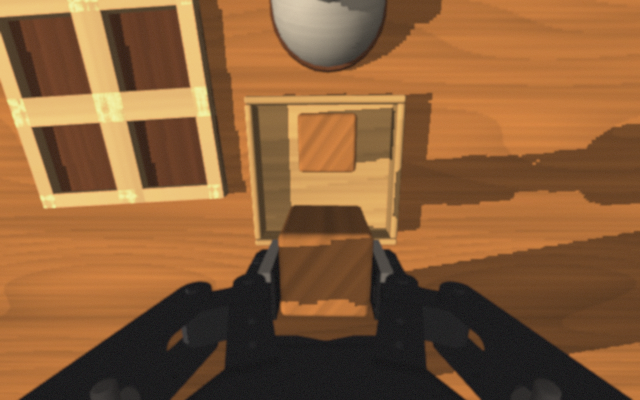

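Blank 1 stands upright in the crate with its top at (327,142). The crate rim corners are (246,98), (405,97), (397,241) and (258,242).

```bash
python3 -c "
from h import *
w=snap('wrist')
for p in[(246,98),(405,97),(397,241),(258,242)]: print(ray(w,*p,.03)[:2])
print(ray(w,327,142,.054))
"
```

```text
[ 0.50144719 -0.27169961]
[ 0.50240937 -0.39193388]
[ 0.38471347 -0.39415174]
[ 0.3834908  -0.27353431]
[ 0.47067938 -0.33297024  0.054     ]
```

>>> carry_out(plan="0 0 0.3 0 0 0; 0 0 0.4 0 0 0; 0 0 0.5 0 0 0; 0 0 0.5 0 0 0; 0 0 0.4 0 0 0; 0 0 0.18 0 0 0; 0 0 0 0 0 0; 0 0 0 0 0 0")

```text
time_s: 10.6
eef_pos: [0.4163, -0.3305, 0.0292]
eef_rot: [-0.0, 1.0, 0.0, -0.0]
wrist_force: [-0.4, -0.3, -0.1]
opening: 0.484
grasp_force: 61.7
```

>>> carry_out(plan="0 0 0 0 0 0; 0 0 0 0 0 0; 0 0 0 0 0 0; 0 0 -0.2 0 0 0; 0 0 -0.5 0 0 0; 0 0 -0.7 0 0 0; 0 0 -0.7 0 0 0; 0 0 -0.7 0 0 0", claw=-0.4)

```text
time_s: 11.27
eef_pos: [0.4162, -0.3309, 0.1436]
eef_rot: [0.0, 1.0, -0.0, 0.0]
wrist_force: [0.2, -0.8, 0.2]
opening: 0.697
grasp_force: 0.0
```

>>> carry_out(plan="0 -0.4 -0.5 0 0 0; 0.2 -0.8 -0.3 0 0 0; 0.2 -0.8 0 0 0 0; 0.2 -0.8 0 0 0 0; 0.2 -0.8 0 0 0 0; 0.2 -0.8 0 0 0 0; 0.2 -0.8 0 0 0 0; 0.2 -0.8 0 0 0 0")

```text
time_s: 11.93
eef_pos: [0.4726, -0.0895, 0.1748]
eef_rot: [0.0, 1.0, -0.0, 0.001]
wrist_force: [0.4, -0.0, 0.3]
opening: 0.701
grasp_force: 0.0
```

>>> carry_out(plan="0.2 -0.8 0 0 0 0; 0.2 -0.8 0 0 0 0; 0.2 -0.8 0 0 0 0; 0.1 -0.8 0 0 0 0; 0 -0.8 0 0 0 0; 0 -0.8 0 0 0 0; 0 -0.8 0 0 0 0; 0 0 0 0 0 0")

```text
time_s: 12.6
eef_pos: [0.4999, 0.1378, 0.1747]
eef_rot: [-0.001, 1.0, 0.002, 0.001]
wrist_force: [0.1, 0.6, 0.2]
opening: 0.698
grasp_force: 0.0
```

```bash
python3 -c "
from h import *
w=snap('wrist','w4.png')
go((.5,.14,.2,0))
for p in[(.656,.197),(.655,.11),(.566,.191),(.565,.1065),(.476,.1965),(.474,.099)]: print(proj(w,(*p,.051)))
"
```

```text
t 12.65 at [0.5001 0.1355 0.1745] yaw 0.004 tilt [-0.0002  0.0005] open 0.698 F [-1.5 -0.3 -1. ] g 0.0
 leg [-0.   -0.11 -0.64] turn z 0.04
[250.22178313   6.32547935]
[359.19095246   8.19324853]
[263.77395208 123.19886755]
[359.43987826 124.79915742]
[263.07142264 219.52137767]
[363.73400145 221.96300193]
```

View pics/w4.png

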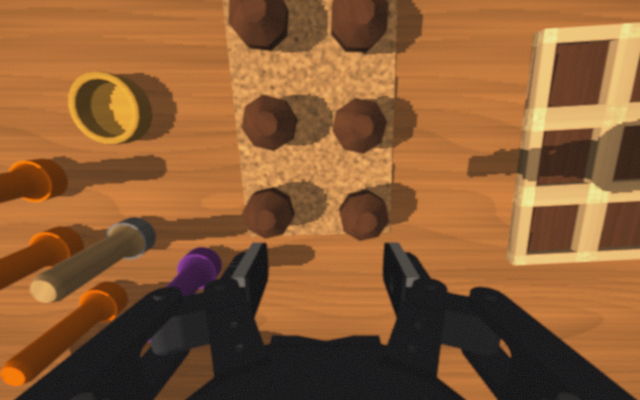

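The wrist view shows all six beads. The near pair is at (269,213) and (364,215), the middle pair at (270,122) and (360,126), and the far pair is cut off at the top edge. The holder is at (110,108) and the dolly's foot at about (135,237). I'll measure by mask.

```bash
cat >> h.py <<'E'
def beads(cam,boxs=None,z=.027):
    """dark bead blobs: centre ray at sphere-centre height"""
    im=cam['pixels'].astype(int); m=((im[...,0]<105)&(im[...,0]>im[...,2]+12)&(im[...,0]-im[...,1]>22)).astype(np.uint8)
    m=cv2.morphologyEx(m,cv2.MORPH_OPEN,np.ones((5,5)))
    out=[]
    for k in cv2.findContours(m,cv2.RETR_EXTERNAL,cv2.CHAIN_APPROX_NONE)[0]:
        a=cv2.contourArea(k)
        if a<800: continue
        (u,v),r=cv2.minEnclosingCircle(k); out.append((round(u),round(v),round(r,1),a,np.round(ray(cam,u,v,z)[:2],4)))
    return out
E
python3 -c "
from h import *
w=snap('wrist')
for b in beads(w): print(b)
print('holder',ray(w,110,107,.024),'foot',ray(w,135,236,.02),'dollytop',ray(w,43,289,.118))
for p in[(541,30),(510,263)]:print(ray(w,*p,.015))
"
```

```text
(66, 344, 51.2, 1490.5, array([0.3073, 0.4462]))
(28, 271, 32.2, 847.5, array([0.406 , 0.4636]))
(618, 225, 30.1, 1386.0, array([ 0.4634, -0.1768]))
(592, 72, 32.3, 876.0, array([ 0.6121, -0.111 ]))
holder [0.58013403 0.34057881 0.024     ] foot [0.4455294  0.34269661 0.02      ] dollytop [0.44186987 0.35311202 0.118     ]
[ 0.64983211 -0.06440156  0.015     ]
[ 0.41214977 -0.07833115  0.015     ]
```

```bash
python3 -c "
from h import *
w=snap('wrist'); im=w['pixels']
for p in[(269,213),(362,220),(270,125),(360,130),(300,118),(295,212),(240,210)]: print(p,im[p[1]-2:p[1]+3,p[0]-2:p[0]+3].mean((0,1)).round(), im[p[1]-10,p[0]])
"
```

```text
(269, 213) [68. 42. 29.] [78 48 29]
(362, 220) [111.  66.  41.] [87 52 35]
(270, 125) [97. 59. 37.] [60 37 25]
(360, 130) [112.  67.  41.] [108  64  42]
(300, 118) [118.  84.  52.] [120  85  52]
(295, 212) [113.  80.  49.] [115  81  51]
(240, 210) [128.  77.  45.] [212 142  78]
```

```bash
sed -i 's/m=((im.*$/m=((im[...,0]<122)\&(im[...,1]<.655*im[...,0])\&(im[...,0]>45)).astype(np.uint8)/' h.py
python3 -c "
from h import *
w=snap('wrist'); 
for b in beads(w): print(b)
t=snap('top')
for b in beads(t): print(b)
"
```

```text
(64, 344, 57.8, 2692.5, array([0.3097, 0.4459]))
(196, 270, 33.6, 1579.0, array([0.4091, 0.2751]))
(30, 268, 34.3, 1412.0, array([0.4107, 0.4587]))
(548, 228, 31.9, 1709.0, array([ 0.4598, -0.1047]))
(617, 224, 31.1, 1608.5, array([ 0.4638, -0.1774]))
(357, 216, 23.7, 1362.0, array([0.4725, 0.0976]))
(259, 214, 24.4, 1221.5, array([0.474 , 0.2012]))
(19, 188, 22.7, 985.5, array([0.5021, 0.4444]))
(49, 178, 23.0, 836.0, array([0.513 , 0.4105]))
(354, 126, 27.5, 1535.5, array([0.5638, 0.1037]))
(261, 123, 26.9, 1395.5, array([0.5666, 0.1928]))
(572, 73, 42.1, 2870.5, array([ 0.6112, -0.0956]))
(346, 22, 29.1, 1819.5, array([0.6523, 0.1133]))
(243, 22, 29.2, 1463.0, array([0.6525, 0.2042]))
(190, 298, 51.1, 3662.0, array([0.2628, 0.3785]))
(480, 321, 136.8, 19454.0, array([ 0.2158, -0.4247]))
(56, 161, 44.5, 861.0, array([0.6417, 0.7828]))
```

>>> carry_out(plan="-0.3 0.1 0.1 0 0 0; -0.4 0.2 0.2 0 0 0; -0.5 0.2 0.3 0 0 0; -0.4 0.2 0.3 0 0 0; -0.3 0.2 0.3 0 0 0; -0.2 0.02 0.05 0 0 0; 0 0 0 0 0 0; 0 0 0 0 0 0")

```text
time_s: 13.52
eef_pos: [0.4172, 0.0957, 0.1245]
eef_rot: [-0.0, 1.0, -0.001, 0.001]
wrist_force: [1.0, -1.0, 0.8]
opening: 0.701
grasp_force: 0.0
```

```bash
python3 -c "
from h import *
w=snap('wrist')
cv2.imwrite('pics/w5.png',cv2.resize(w['pixels'][20:270,170:470],(600,500),interpolation=cv2.INTER_CUBIC)[:,:,::-1])
go((.4735,.099,.09,0))
for b in beads(w): print(b)
"
```

```text
t 13.57 at [0.4178 0.0959 0.1248] yaw -0.001 tilt [-0.      0.0012] open 0.701 F [ 0.6 -0.4  0.6] g 0.0
 leg [ 1.39 -0.08  0.87] turn z -0.01
(86, 245, 87.1, 6843.0, array([0.3793, 0.3087]))
(208, 195, 45.4, 1247.0, array([0.425 , 0.1935]))
(568, 144, 34.3, 1242.5, array([ 0.4676, -0.103 ]))
(321, 136, 32.7, 2302.5, array([0.474 , 0.0975]))
(186, 138, 38.7, 2328.5, array([0.4726, 0.2061]))
(584, 58, 52.7, 4347.5, array([ 0.5307, -0.0999]))
(302, 16, 32.3, 1849.5, array([0.5591, 0.1106]))
(179, 16, 32.9, 1423.5, array([0.5593, 0.1999]))
```

View pics/w5.png

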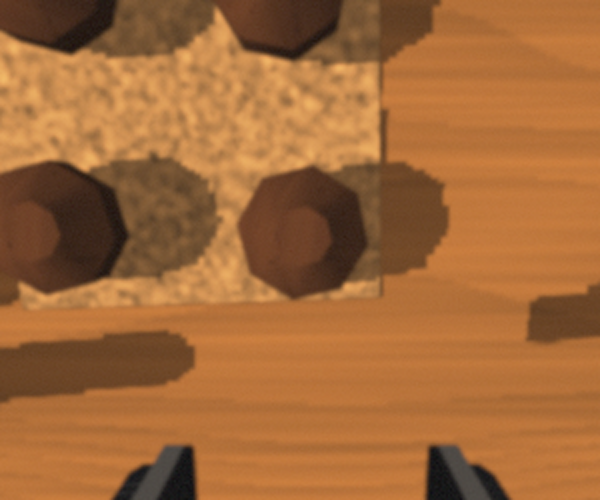

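The crop shows the near-right bead at (303,233), a clean octagon with vertices nearly along image up and right. Its facets therefore face about 18° off the tool's y, so I'll grip at yaw ≈ +0.3.

>>> carry_out(plan="0.4 0 0.1 0 0 0; 0.5 -0.05 0.3 0 0 0; 0.5 0 0.3 0 0 0; 0 0 0.2 0 0 -0.8; 0 0 0.3 0 0 -0.8; 0 0 0.3 0 0 -0.8; 0 0 0.4 0 0 -0.6; 0 0 0.4 0 0 0")

```text
time_s: 14.23
eef_pos: [0.4746, 0.0984, 0.0321]
eef_rot: [0.0, 0.989, 0.151, 0.001]
wrist_force: [-0.1, -0.7, 0.5]
opening: 0.7
grasp_force: 0.0
```

>>> carry_out(plan="0 0 0.2 0 0 0; 0 0 0.2 0 0 0; 0 0 0 0 0 0; 0 0 0 0 0 0; 0 0 0 0 0 0; 0 0 0 0 0 0; 0 0 0 0 0 0; 0 0 0 0 0 0")

```text
time_s: 14.9
eef_pos: [0.4728, 0.0982, 0.0163]
eef_rot: [0.0, 0.989, 0.149, 0.001]
wrist_force: [-0.1, -0.7, -0.8]
opening: 0.698
grasp_force: 0.0
```

>>> carry_out(plan="0 0 0 0 0 0; 0 0 0 0 0 0; 0 0 0 0 0 0; 0 0 0 0 0 0; 0 0 0 0 0 0; 0 0 0 0 0 0; 0 0 0 0 0 0; 0 0 0 0 0 0", claw=1)

```text
time_s: 15.57
eef_pos: [0.473, 0.0982, 0.0165]
eef_rot: [0.0, 0.989, 0.149, 0.001]
wrist_force: [-2.0, 1.0, 5.8]
opening: 0.551
grasp_force: 61.6
```

```bash
python3 -c "
from h import *
go((.474,.098,.11,.3),(.6113,-.1081,.11,.3),(.6113,-.1081,.021,.3))"
```

```text
t 15.57 at [0.473  0.0982 0.0165] yaw 0.3 tilt [0.0001 0.0006] open 0.551 F [-2.   1.   5.8] g 61.6
 leg [ 0.02  0.01 -2.34] turn z -0.0
 leg [ 1.76  5.94 -0.  ] turn z -0.0
 leg [0.   0.   2.22] turn z -0.0
```

>>> carry_out(plan="0 0 -0.3 0 0 0; 0 0 -0.5 0 0 0; 0 0 -0.6 0 0 0; 0 0 -0.6 0 0 0; 0.1 0.3 -0.3 0 0 0; 0.2 0.6 0 0 0 0; 0.2 0.7 0 0 0 0; 0.2 0.7 0 0 0 0")

```text
time_s: 16.23
eef_pos: [0.5269, 0.018, 0.1083]
eef_rot: [0.0, 0.989, 0.15, 0.001]
wrist_force: [0.8, 0.6, -0.5]
opening: 0.55
grasp_force: 61.8
```

>>> carry_out(plan="0.2 0.7 0 0 0 0; 0.2 0.7 0 0 0 0; 0.2 0.7 0 0 0 0; 0.2 0.7 0 0 0 0; 0.16 0.54 0 0 0 0; 0.1 0.3 0 0 0 0; 0 0 0 0 0 0; 0 0 0 0 0 0")

```text
time_s: 16.9
eef_pos: [0.6093, -0.1077, 0.1073]
eef_rot: [-0.0, 0.989, 0.149, -0.0]
wrist_force: [0.9, 1.0, -0.7]
opening: 0.552
grasp_force: 61.8
```

```bash
python3 -c "
from h import *
w=snap('wrist','w6.png')
go((.6113,-.1081,.021,.3))
for X in[(.6482,-.0675,.015),(.658,-.2285,.015)]: print(proj(w,X))
"
```

```text
t 16.95 at [ 0.6089 -0.107   0.1072] yaw 0.3 tilt [-0.0006 -0.0006] open 0.549 F [ 0.6  0.6 -0.1] g 61.8
 leg [0.05 0.04 2.15] turn z -0.0
[289.51725731 145.49589657]
[480.02962922 192.14057235]
```

View pics/w6.png

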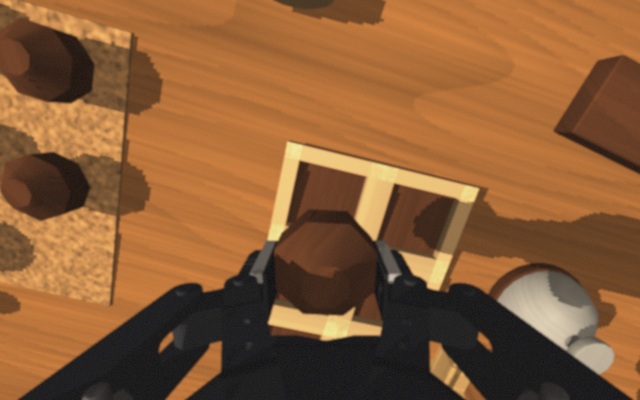

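The tray's far corners are at (288,142) and (483,189), within about 3 px of prediction, and the bead is held level. I'll lower it.

>>> carry_out(plan="0.08 0.05 0.3 0 0 0; 0 0 0.4 0 0 0; 0 0 0.5 0 0 0; 0 0 0.5 0 0 0; 0 0 0.3 0 0 0; 0 0 0.16 0 0 0; 0 0 0 0 0 0; 0 0 0 0 0 0")

```text
time_s: 17.62
eef_pos: [0.6135, -0.1083, 0.0213]
eef_rot: [-0.0, 0.989, 0.15, 0.0]
wrist_force: [0.3, -0.1, -0.2]
opening: 0.55
grasp_force: 61.8
```

>>> carry_out(plan="0 0 0 0 0 0; 0 0 0 0 0 0; 0 0 0 0 0 0; 0 0 -0.2 0 0 0; 0 0 -0.5 0 0 0; 0 0 -0.6 0 0 0; 0 0 -0.6 0 0 0; 0 0 -0.4 0 0 0", claw=-0.4)

```text
time_s: 18.28
eef_pos: [0.6146, -0.1094, 0.1166]
eef_rot: [0.001, 0.989, 0.149, 0.001]
wrist_force: [0.7, -0.2, -0.3]
opening: 0.704
grasp_force: 0.0
```

```bash
python3 -c "
from h import *
w=snap('wrist')
for b in beads(w,z=.027): print(b)
go((.655,.111,.115,.3),(.655,.111,.0165,.3))
"
```

```text
(379, 297, 28.9, 1302.5, array([ 0.5461, -0.1835]))
(305, 281, 33.6, 2257.5, array([ 0.5426, -0.1144]))
(410, 222, 39.3, 2384.0, array([ 0.6221, -0.1834]))
(317, 202, 37.6, 2647.0, array([ 0.6159, -0.1036]))
(34, 192, 32.8, 1616.0, array([0.5558, 0.1206]))
(603, 127, 61.0, 6857.0, array([ 0.7395, -0.2974]))
(36, 66, 37.4, 2154.0, array([0.6543, 0.1225]))
(355, 15, 25.0, 802.0, array([ 0.7546, -0.0896]))
t 18.33 at [ 0.6164 -0.11    0.1198] yaw 0.3 tilt [0.002  0.0036] open 0.699 F [ 2.8 -1.2  2.2] g 0.0
 leg [ 2.55 -4.99  0.12] turn z -0.0
 leg [0.   0.   2.46] turn z -0.0
```

>>> carry_out(plan="0.2 -0.3 0 0 0 0; 0.3 -0.6 0 0 0 0; 0.35 -0.7 0 0 0 0; 0.35 -0.7 0 0 0 0; 0.35 -0.7 0 0 0 0; 0.35 -0.7 0 0 0 0; 0.35 -0.7 0 0 0 0; 0.2 -0.4 0 0 0 0")

```text
time_s: 19.0
eef_pos: [0.6494, 0.1078, 0.112]
eef_rot: [-0.001, 0.989, 0.15, -0.001]
wrist_force: [0.2, 0.8, -0.3]
opening: 0.701
grasp_force: 0.0
```

>>> carry_out(plan="0.1 -0.2 0.3 0 0 0; 0 0 0.3 0 0 0; 0 0 0.2 0 0 0; 0 0 0 0 0 0; 0 0 0 0 0 0; 0 0 0 0 0 0; 0 0 0 0 0 0; 0 0 0 0 0 0")

```text
time_s: 19.67
eef_pos: [0.6524, 0.1115, 0.082]
eef_rot: [0.0, 0.989, 0.149, 0.001]
wrist_force: [-0.4, 0.9, 0.2]
opening: 0.702
grasp_force: 0.0
```

```bash
python3 -c "
from h import *
w=snap('wrist','w7.png')
for b in beads(w,z=.027): print(b)
go((.655,.111,.0165,.3))
"
```

```text
(588, 332, 61.7, 3628.5, array([ 0.6233, -0.1218]))
(297, 314, 26.8, 1229.0, array([0.5702, 0.108 ]))
(452, 244, 40.4, 1042.5, array([0.6625, 0.0155]))
(596, 248, 47.9, 1160.0, array([ 0.6904, -0.0872]))
(326, 219, 35.6, 2812.5, array([0.6533, 0.1097]))
(199, 182, 37.1, 2465.0, array([0.6533, 0.2014]))
(252, 28, 44.9, 2366.0, array([0.7569, 0.1879]))
t 19.72 at [0.6524 0.1117 0.082 ] yaw 0.299 tilt [0.0001 0.0006] open 0.7 F [ 0.2 -0.1  0.2] g 0.0
 leg [0.06 0.04 1.64] turn z -0.01
```

View pics/w7.png

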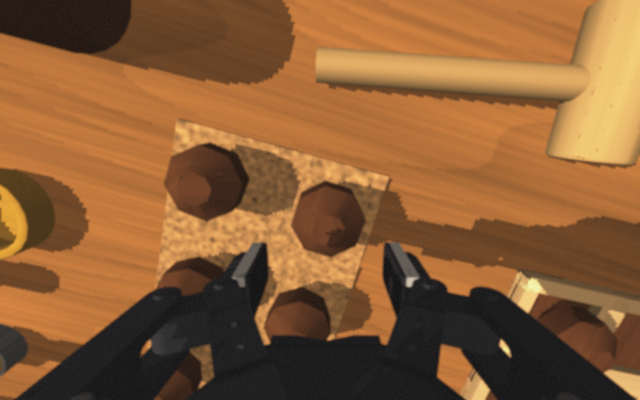

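The bead is centred between the open fingers at (328,219).

>>> carry_out(plan="0.03 0.04 0.3 0 0 0; 0 0 0.4 0 0 0; 0 0 0.4 0 0 0; 0 0 0.3 0 0 0; 0 0 0.2 0 0 0; 0 0 0.04 0 0 0; 0 0 0 0 0 0; 0 0 0 0 0 0")

```text
time_s: 20.38
eef_pos: [0.654, 0.1111, 0.0163]
eef_rot: [0.0, 0.989, 0.149, 0.0]
wrist_force: [-0.2, 0.5, 0.6]
opening: 0.699
grasp_force: 0.0
```

>>> carry_out(plan="0 0 0 0 0 0; 0 0 0 0 0 0; 0 0 0 0 0 0; 0 0 0 0 0 0; 0 0 0 0 0 0; 0 0 0 0 0 0; 0 0 0 0 0 0; 0 0 0 0 0 0", claw=1)

```text
time_s: 21.05
eef_pos: [0.6548, 0.1111, 0.0174]
eef_rot: [0.0, 0.989, 0.149, 0.002]
wrist_force: [-0.1, 0.7, 6.4]
opening: 0.57
grasp_force: 62.2
```

```bash
python3 -c "
from h import *
go((.653,.111,.11,.3),(.6175,-.1885,.11,.3),(.617,-.1885,.021,.3))"
```

```text
t 21.05 at [0.6548 0.1111 0.0174] yaw 0.3 tilt [0.0002 0.0015] open 0.57 F [-0.1  0.7  6.4] g 62.2
 leg [-0.04 -0.01 -2.32] turn z -0.0
 leg [-3.06  6.89 -0.  ] turn z -0.0
 leg [-0.01 -0.    2.22] turn z -0.0
```

>>> carry_out(plan="0 0 -0.3 0 0 0; 0 0 -0.5 0 0 0; 0 0 -0.6 0 0 0; 0 0 -0.6 0 0 0; -0.1 0.3 -0.3 0 0 0; -0.2 0.5 0 0 0 0; -0.3 0.65 0 0 0 0; -0.3 0.7 0 0 0 0")

```text
time_s: 21.72
eef_pos: [0.6439, 0.0173, 0.1081]
eef_rot: [0.0, 0.989, 0.15, 0.0]
wrist_force: [0.3, -0.3, -0.6]
opening: 0.571
grasp_force: 62.0
```

>>> carry_out(plan="-0.3 0.7 0 0 0 0; -0.3 0.7 0 0 0 0; -0.3 0.7 0 0 0 0; -0.3 0.7 0 0 0 0; -0.3 0.65 0 0 0 0; -0.3 0.6 0 0 0 0; -0.2 0.4 0 0 0 0; -0.1 0.3 0 0 0 0")

```text
time_s: 22.38
eef_pos: [0.6189, -0.191, 0.1075]
eef_rot: [0.0, 0.989, 0.148, -0.0]
wrist_force: [0.8, -0.0, -0.2]
opening: 0.575
grasp_force: 62.0
```

>>> carry_out(plan="-0.06 -0.01 0.2 0 0 0; 0 0 0.3 0 0 0; 0 0 0.3 0 0 0; 0 0 0 0 0 0; 0 0 0 0 0 0; 0 0 0 0 0 0; 0 0 0 0 0 0; 0 0 0 0 0 0")

```text
time_s: 23.05
eef_pos: [0.6185, -0.1881, 0.0763]
eef_rot: [0.0, 0.989, 0.15, 0.0]
wrist_force: [-0.1, 0.3, 0.0]
opening: 0.572
grasp_force: 62.0
```

```bash
python3 -c "
from h import *
go((.617,-.1885,.021,.3))"
```

```text
t 23.05 at [ 0.6185 -0.1881  0.0763] yaw 0.301 tilt [0.0003 0.0005] open 0.572 F [-0.1  0.3  0. ] g 62.0
 leg [-0.04 -0.    1.38] turn z 0.01
```

>>> carry_out(plan="-0.04 0 0.3 0 0 0; 0 0 0.4 0 0 0; 0 0 0.4 0 0 0; 0 0 0.2 0 0 0; 0 0 0.08 0 0 0; 0 0 0 0 0 0; 0 0 0 0 0 0; 0 0 0 0 0 0")

```text
time_s: 23.72
eef_pos: [0.6164, -0.1889, 0.0204]
eef_rot: [0.0, 0.989, 0.149, 0.0]
wrist_force: [0.6, -0.2, -0.8]
opening: 0.566
grasp_force: 62.0
```

>>> carry_out(plan="0 0 0 0 0 0; 0 0 0 0 0 0; 0 0 0 0 0 0; 0 0 -0.2 0 0 0; 0 0 -0.5 0 0 0; 0 0 -0.6 0 0 0; 0 0 -0.6 0 0 0; 0 0 -0.4 0 0 0", claw=-0.4)

```text
time_s: 24.38
eef_pos: [0.6174, -0.1893, 0.1158]
eef_rot: [0.001, 0.989, 0.149, 0.001]
wrist_force: [-0.0, -0.6, -0.6]
opening: 0.701
grasp_force: 0.0
```

>>> carry_out(plan="0 -0.4 0 0 0 0; 0.1 -0.7 0 0 0 0; 0.1 -0.8 0 0 0 0; 0.1 -0.8 0 0 0 0; 0.1 -0.8 0 0 0 0; 0.1 -0.8 0 0 0 0; 0.1 -0.8 0 0 0 0; 0.1 -0.8 0 0 0 0")

```text
time_s: 25.05
eef_pos: [0.5719, 0.0471, 0.1119]
eef_rot: [-0.0, 0.989, 0.149, -0.001]
wrist_force: [0.5, 0.8, 0.3]
opening: 0.699
grasp_force: 0.0
```

>>> carry_out(plan="0.1 -0.7 0 0 0 0; 0.1 -0.5 0.2 0 0 0; 0.02 -0.28 0.3 0 0 0; 0 0 0.3 0 0 0; 0 0 0 0 0 0; 0 0 0 0 0 0; 0 0 0 0 0 0; 0 0 0 0 0 0")

```text
time_s: 25.72
eef_pos: [0.565, 0.1028, 0.0808]
eef_rot: [0.0, 0.989, 0.148, 0.0]
wrist_force: [0.2, 0.5, 0.5]
opening: 0.699
grasp_force: 0.0
```

```bash
python3 -c "
from h import *
w=snap('wrist','w8.png')
for b in beads(w,z=.027): print(b)
go((.5645,.105,.0165,.3))
"
```

```text
(624, 337, 27.6, 1196.5, array([ 0.5413, -0.1587]))
(54, 352, 67.7, 4371.0, array([0.3897, 0.2811]))
(558, 311, 30.0, 1783.0, array([ 0.547 , -0.0954]))
(137, 276, 53.5, 1644.5, array([0.4805, 0.2241]))
(498, 232, 33.2, 1070.5, array([ 0.5931, -0.0207]))
(608, 220, 33.3, 1236.0, array([ 0.625 , -0.0913]))
(318, 222, 36.0, 2705.0, array([0.5626, 0.1062]))
(194, 183, 36.7, 2730.5, array([0.5644, 0.1959]))
(210, 38, 48.1, 3582.0, array([0.6562, 0.2019]))
t 25.77 at [0.5651 0.1029 0.081 ] yaw 0.298 tilt [0.0001 0.0005] open 0.702 F [-0.7 -0.1  0.1] g 0.0
 leg [ 0.   -0.05  1.61] turn z -0.02
```

>>> carry_out(plan="-0.01 -0.06 0.3 0 0 0; 0 0 0.4 0 0 0; 0 0 0.4 0 0 0; 0 0 0.3 0 0 0; 0 0 0.2 0 0 0; 0 0 0.01 0 0 0; 0 0 0 0 0 0; 0 0 0 0 0 0")

```text
time_s: 26.43
eef_pos: [0.5639, 0.1062, 0.0167]
eef_rot: [0.0, 0.989, 0.149, 0.001]
wrist_force: [0.5, -0.1, 0.7]
opening: 0.7
grasp_force: 0.0
```

>>> carry_out(plan="0 0 0 0 0 0; 0 0 0 0 0 0; 0 0 0 0 0 0; 0 0 0 0 0 0; 0 0 0 0 0 0; 0 0 0 0 0 0; 0 0 0 0 0 0; 0 0 0 0 0 0", claw=1)

```text
time_s: 27.1
eef_pos: [0.5646, 0.1062, 0.0176]
eef_rot: [0.0, 0.989, 0.149, 0.001]
wrist_force: [-1.0, 0.1, 6.4]
opening: 0.57
grasp_force: 62.1
```

>>> carry_out(plan="0 0 -0.3 0 0 0; 0 0 -0.5 0 0 0; 0 0 -0.6 0 0 0; 0 0 -0.6 0 0 0; -0.1 0.2 -0.3 0 0 0; -0.3 0.5 0 0 0 0; -0.3 0.7 0 0 0 0; -0.3 0.7 0 0 0 0")

```text
time_s: 27.77
eef_pos: [0.5493, 0.0133, 0.1087]
eef_rot: [0.0, 0.989, 0.15, 0.0]
wrist_force: [0.7, 0.6, -0.9]
opening: 0.571
grasp_force: 62.0
```

>>> carry_out(plan="-0.3 0.7 0 0 0 0; -0.3 0.7 0 0 0 0; -0.3 0.6 0 0 0 0; -0.3 0.5 0 0 0 0; -0.18 0.38 0.2 0 0 0; 0 0 0.4 0 0 0; 0 0 0.2 0 0 0; 0 0 0 0 0 0")

```text
time_s: 28.43
eef_pos: [0.529, -0.1119, 0.074]
eef_rot: [-0.001, 0.989, 0.149, -0.002]
wrist_force: [-1.1, 0.5, -0.3]
opening: 0.569
grasp_force: 62.0
```

```bash
python3 -c "
from h import *
go((.5325,-.1135,.021,.3))
snap('top','t2.png')"
```

```text
t 28.43 at [ 0.529  -0.1119  0.074 ] yaw 0.299 tilt [-0.0012 -0.0019] open 0.569 F [-1.1  0.5 -0.3] g 62.0
 leg [0.07 0.06 1.33] turn z -0.01
```

>>> carry_out(plan="0.06 0.04 0.3 0 0 0; 0 0 0.4 0 0 0; 0 0 0.3 0 0 0; 0 0 0.2 0 0 0; 0 0 0.12 0 0 0; 0 0 0 0 0 0; 0 0 0 0 0 0; 0 0 0 0 0 0")

```text
time_s: 29.15
eef_pos: [0.5344, -0.1132, 0.0239]
eef_rot: [0.0, 0.989, 0.149, 0.0]
wrist_force: [0.3, -0.1, -0.8]
opening: 0.568
grasp_force: 62.0
```

>>> carry_out(plan="0 0 0 0 0 0; 0 0 0 0 0 0; 0 0 0 0 0 0; 0 0 -0.2 0 0 0; 0 0 -0.5 0 0 0; 0 0 -0.6 0 0 0; 0 0 -0.6 0 0 0; 0 0 -0.4 0 0 0", claw=-0.4)

```text
time_s: 29.82
eef_pos: [0.5349, -0.1134, 0.1184]
eef_rot: [0.001, 0.989, 0.149, 0.001]
wrist_force: [0.1, 0.5, -0.3]
opening: 0.7
grasp_force: 0.0
```

>>> carry_out(plan="0.2 -0.4 0 0 0 0; 0.3 -0.7 0 0 0 0; 0.3 -0.7 0 0 0 0; 0.3 -0.7 0 0 0 0; 0.3 -0.7 0 0 0 0; 0.3 -0.7 0 0 0 0; 0.3 -0.7 0 0 0 0; 0.3 -0.7 0 0 0 0")

```text
time_s: 30.48
eef_pos: [0.5593, 0.1182, 0.1162]
eef_rot: [0.0, 0.989, 0.149, 0.0]
wrist_force: [0.2, 0.1, 1.4]
opening: 0.701
grasp_force: 0.0
```

>>> carry_out(plan="0.3 -0.7 0 0 0 0; 0.3 -0.6 0.2 0 0 0; 0.15 -0.47 0.3 0 0 0; 0 0 0.3 0 0 0; 0 0 0 0 0 0; 0 0 0 0 0 0; 0 0 0 0 0 0; 0 0 0 0 0 0")

```text
time_s: 31.15
eef_pos: [0.5677, 0.1922, 0.0843]
eef_rot: [0.0, 0.989, 0.149, 0.001]
wrist_force: [-0.3, -0.2, 0.1]
opening: 0.701
grasp_force: 0.0
```

```bash
python3 -c "
from h import *
w=snap('wrist','w9.png')
for b in beads(w,z=.027): print(b)
go((.5655,.193,.0165,.3))
"
```

```text
(631, 344, 30.2, 1069.0, array([ 0.5376, -0.0833]))
(282, 321, 29.2, 1588.5, array([0.4746, 0.1988]))
(11, 276, 25.6, 999.5, array([0.4526, 0.4077]))
(586, 255, 33.6, 1493.5, array([ 0.5981, -0.0052]))
(516, 242, 41.3, 1229.0, array([0.5921, 0.0504]))
(323, 222, 35.6, 2778.5, array([0.5653, 0.1917]))
(23, 191, 33.7, 1545.5, array([0.525 , 0.4009]))
(359, 89, 42.7, 3848.0, array([0.6582, 0.1961]))
t 31.2 at [0.5677 0.1922 0.0843] yaw 0.298 tilt [0.0001 0.0007] open 0.697 F [ 0.2  0.3 -0. ] g 0.0
 leg [-0.05 -0.03  1.69] turn z -0.02
```

View pics/w9.png

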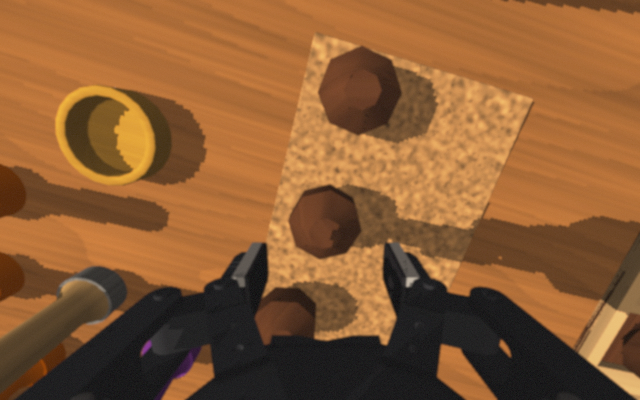

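The middle-left bead is centred at (325,221). The holder's rim centre is at (107,135) and the dolly's grey foot is near (98,290).

>>> carry_out(plan="-0.05 0 0.3 0 0 0; 0 0 0.4 0 0 0; 0 0 0.4 0 0 0; 0 0 0.3 0 0 0; 0 0 0.2 0 0 0; 0 0 0.09 0 0 0; 0 0 0 0 0 0; 0 0 0 0 0 0")

```text
time_s: 31.87
eef_pos: [0.5653, 0.1926, 0.0159]
eef_rot: [0.0, 0.989, 0.149, 0.0]
wrist_force: [1.0, 0.6, -0.0]
opening: 0.702
grasp_force: 0.0
```

>>> carry_out(plan="0 0 0 0 0 0; 0 0 0 0 0 0; 0 0 0 0 0 0; 0 0 0 0 0 0; 0 0 0 0 0 0; 0 0 0 0 0 0; 0 0 0 0 0 0; 0 0 0 0 0 0", claw=1)

```text
time_s: 32.53
eef_pos: [0.5663, 0.1928, 0.0171]
eef_rot: [-0.0, 0.989, 0.149, 0.001]
wrist_force: [0.2, -0.3, 7.2]
opening: 0.568
grasp_force: 62.3
```

>>> carry_out(plan="0 0 -0.3 0 0 0; 0 0 -0.5 0 0 0; 0 0 -0.6 0 0 0; 0 0 -0.6 0 0 0; -0.1 0.2 -0.3 0 0 0; -0.2 0.5 0 0 0 0; -0.3 0.7 0 0 0 0; -0.3 0.7 0 0 0 0")

```text
time_s: 33.2
eef_pos: [0.5548, 0.1008, 0.1081]
eef_rot: [0.0, 0.989, 0.15, 0.0]
wrist_force: [0.5, 0.2, -1.0]
opening: 0.567
grasp_force: 62.0
```

>>> carry_out(plan="-0.3 0.8 0 0 0 0; -0.3 0.8 0 0 0 0; -0.3 0.8 0 0 0 0; -0.3 0.8 0 0 0 0; -0.3 0.8 0 0 0 0; -0.3 0.8 0 0 0 0; -0.3 0.8 0 0 0 0; -0.2 0.7 0 0 0 0")

```text
time_s: 33.87
eef_pos: [0.5406, -0.1687, 0.1076]
eef_rot: [0.0, 0.989, 0.149, -0.0]
wrist_force: [0.2, -0.6, -0.6]
opening: 0.569
grasp_force: 62.0
```

>>> carry_out(plan="-0.2 0.4 0 0 0 0; -0.1 0.2 0.2 0 0 0; 0 0 0.3 0 0 0; 0 0 0.3 0 0 0; 0 0 0 0 0 0; 0 0 0 0 0 0; 0 0 0 0 0 0; 0 0 0 0 0 0")

```text
time_s: 34.53
eef_pos: [0.5381, -0.1919, 0.076]
eef_rot: [0.0, 0.989, 0.15, 0.0]
wrist_force: [0.0, -0.0, -0.5]
opening: 0.565
grasp_force: 62.0
```

```bash
python3 -c "
from h import *
go((.5375,-.193,.0205,.3))"
```

```text
t 34.53 at [ 0.5381 -0.1919  0.076 ] yaw 0.301 tilt [0.0001 0.0002] open 0.565 F [ 0.  -0.  -0.5] g 62.0
 leg [-0.02  0.02  1.39] turn z 0.01
```

>>> carry_out(plan="-0.02 0.02 0.3 0 0 0; 0 0 0.4 0 0 0; 0 0 0.4 0 0 0; 0 0 0.2 0 0 0; 0 0 0.08 0 0 0; 0 0 0 0 0 0; 0 0 0 0 0 0; 0 0 0 0 0 0")

```text
time_s: 35.2
eef_pos: [0.5373, -0.1938, 0.0206]
eef_rot: [0.0, 0.989, 0.149, 0.0]
wrist_force: [0.2, -0.4, -1.0]
opening: 0.567
grasp_force: 62.0
```

>>> carry_out(plan="0 0 0 0 0 0; 0 0 0 0 0 0; 0 0 0 0 0 0; 0 0 -0.2 0 0 0; 0 0 -0.5 0 0 0; 0 0 -0.6 0 0 0; 0 0 -0.6 0 0 0; 0 0 -0.4 0 0 0", claw=-0.4)

```text
time_s: 35.87
eef_pos: [0.538, -0.1942, 0.1155]
eef_rot: [0.001, 0.989, 0.149, 0.001]
wrist_force: [0.4, -0.2, -0.1]
opening: 0.696
grasp_force: 0.0
```

>>> carry_out(plan="0.2 -0.3 0 0 0 0; 0.4 -0.6 0 0 0 0; 0.45 -0.65 0 0 0 0; 0.45 -0.65 0 0 0 0; 0.45 -0.65 0 0 0 0; 0.45 -0.65 0 0 0 0; 0.45 -0.65 0 0 0 0; 0.45 -0.65 0 0 0 0")

```text
time_s: 36.53
eef_pos: [0.6069, 0.0303, 0.1133]
eef_rot: [0.0, 0.989, 0.149, 0.0]
wrist_force: [0.3, -0.3, 0.7]
opening: 0.7
grasp_force: 0.0
```

>>> carry_out(plan="0.45 -0.65 0 0 0 0; 0.45 -0.65 0 0 0 0; 0.45 -0.65 0 0 0 0; 0.45 -0.65 0 0 0 0; 0.4 -0.6 0 0 0 0; 0.25 -0.46 0 0 0 0; 0 0 0.4 0 0 0; 0 0 0.4 0 0 0")

```text
time_s: 37.2
eef_pos: [0.6581, 0.1997, 0.0822]
eef_rot: [0.0, 0.989, 0.151, 0.002]
wrist_force: [0.4, -0.6, -1.1]
opening: 0.7
grasp_force: 0.0
```

>>> carry_out(plan="0 0 0 0 0 0; 0 0 0 0 0 0; 0 0 0 0 0 0; 0 0 0 0 0 0; 0 0 0 0 0 0; 0 0 0 0 0 0; 0 0 0 0 0 0; 0 0 0 0 0 0")

```text
time_s: 37.87
eef_pos: [0.6571, 0.1974, 0.0809]
eef_rot: [-0.0, 0.989, 0.149, 0.0]
wrist_force: [0.9, 0.2, 0.5]
opening: 0.703
grasp_force: 0.0
```

```bash
python3 -c "
from h import *
w=snap('wrist','w10.png')
for b in beads(w,z=.027): print(b)
go((.657,.1975,.0165,.3))
"
```

```text
(17, 359, 26.1, 979.5, array([0.4653, 0.4037]))
(630, 357, 30.3, 1094.0, array([ 0.6173, -0.08  ]))
(22, 288, 30.6, 1277.0, array([0.5363, 0.4014]))
(323, 223, 35.6, 2391.0, array([0.655, 0.197]))
(332, 48, 83.5, 4882.5, array([0.7649, 0.2249]))
t 37.92 at [0.657  0.1975 0.0807] yaw 0.3 tilt [-0.      0.0001] open 0.702 F [-0.7 -0.3 -0.2] g 0.0
 leg [ 0.   -0.    1.61] turn z -0.0
```

>>> carry_out(plan="-0.02 0 0.3 0 0 0; 0 0 0.4 0 0 0; 0 0 0.4 0 0 0; 0 0 0.3 0 0 0; 0 0 0.15 0 0 0; 0 0 0.05 0 0 0; 0 0 0 0 0 0; 0 0 0 0 0 0")

```text
time_s: 38.58
eef_pos: [0.6567, 0.1974, 0.0171]
eef_rot: [0.0, 0.989, 0.149, 0.001]
wrist_force: [0.1, 0.4, 0.6]
opening: 0.701
grasp_force: 0.0
```

>>> carry_out(plan="0 0 0 0 0 0; 0 0 0 0 0 0; 0 0 0 0 0 0; 0 0 0 0 0 0; 0 0 0 0 0 0; 0 0 0 0 0 0; 0 0 0 0 0 0; 0 0 0 0 0 0", claw=1)

```text
time_s: 39.25
eef_pos: [0.6575, 0.1975, 0.0183]
eef_rot: [0.0, 0.989, 0.149, 0.002]
wrist_force: [-0.3, 0.8, 6.0]
opening: 0.566
grasp_force: 62.3
```

>>> carry_out(plan="0 0 -0.3 0 0 0; 0 0 -0.5 0 0 0; 0 0 -0.6 0 0 0; 0 0 -0.6 0 0 0; -0.2 0.2 -0.3 0 0 0; -0.4 0.4 0 0 0 0; -0.6 0.5 0 0 0 0; -0.6 0.5 0 0 0 0")

```text
time_s: 39.92
eef_pos: [0.6056, 0.1145, 0.1094]
eef_rot: [0.0, 0.989, 0.15, 0.0]
wrist_force: [-0.2, 0.2, -0.2]
opening: 0.569
grasp_force: 62.0
```

>>> carry_out(plan="-0.6 0.5 0 0 0 0; -0.6 0.5 0 0 0 0; -0.6 0.5 0 0 0 0; -0.6 0.5 0 0 0 0; -0.6 0.5 0 0 0 0; -0.6 0.5 0 0 0 0; -0.6 0.5 0 0 0 0; -0.5 0.4 0 0 0 0")

```text
time_s: 40.58
eef_pos: [0.4713, -0.091, 0.109]
eef_rot: [0.0, 0.989, 0.149, -0.0]
wrist_force: [-0.1, -0.8, -0.2]
opening: 0.571
grasp_force: 62.0
```

>>> carry_out(plan="-0.4 0.3 0 0 0 0; -0.27 0.2 0 0 0 0; 0 0 0.4 0 0 0; 0 0 0.4 0 0 0; 0 0 0 0 0 0; 0 0 0 0 0 0; 0 0 0 0 0 0; 0 0 0 0 0 0")

```text
time_s: 41.25
eef_pos: [0.4537, -0.1168, 0.0775]
eef_rot: [0.0, 0.989, 0.15, 0.001]
wrist_force: [0.6, -0.2, -0.3]
opening: 0.574
grasp_force: 62.1
```

```bash
python3 -c "
from h import *
go((.4527,-.118,.0205,.3))
c=snap('top')
for b in beads(c): print(b)"
```

```text
t 41.25 at [ 0.4537 -0.1168  0.0775] yaw 0.3 tilt [0.0005 0.0006] open 0.574 F [ 0.6 -0.2 -0.3] g 62.1
 leg [-0.03  0.02  1.43] turn z 0.0
(210, 299, 53.2, 4668.5, array([0.2604, 0.3239]))
(489, 333, 137.0, 21953.5, array([ 0.1816, -0.4491]))
```

>>> carry_out(plan="-0.03 0.02 0.3 0 0 0; 0 0 0.4 0 0 0; 0 0 0.4 0 0 0; 0 0 0.25 0 0 0; 0 0 0.08 0 0 0; 0 0 0 0 0 0; 0 0 0 0 0 0; 0 0 0 0 0 0")

```text
time_s: 41.97
eef_pos: [0.4523, -0.1175, 0.0211]
eef_rot: [-0.0, 0.989, 0.15, -0.0]
wrist_force: [-7.0, 4.7, 18.3]
opening: 0.571
grasp_force: 63.8
```

>>> carry_out(plan="0 0 0 0 0 0; 0 0 0 0 0 0; 0 0 0 0 0 0; 0 0 -0.2 0 0 0; 0 0 -0.5 0 0 0; 0 0 -0.6 0 0 0; 0 0 -0.6 0 0 0; 0 0 -0.4 0 0 0", claw=-0.4)

```text
time_s: 42.63
eef_pos: [0.4528, -0.1182, 0.1138]
eef_rot: [0.001, 0.989, 0.149, 0.001]
wrist_force: [0.4, 0.1, -0.8]
opening: 0.702
grasp_force: 0.0
```

>>> carry_out(plan="0.2 -0.4 0 0 0 0; 0.25 -0.65 0 0 0 0; 0.27 -0.75 0 0 0 0; 0.27 -0.75 0 0 0 0; 0.27 -0.75 0 0 0 0; 0.27 -0.75 0 0 0 0; 0.27 -0.75 0 0 0 0; 0.27 -0.75 0 0 0 0")

```text
time_s: 43.3
eef_pos: [0.4655, 0.1203, 0.1119]
eef_rot: [0.0, 0.989, 0.149, 0.0]
wrist_force: [1.0, -0.1, -0.5]
opening: 0.701
grasp_force: 0.0
```

>>> carry_out(plan="0.27 -0.75 0 0 0 0; 0.27 -0.65 0 0 0 0; 0.2 -0.43 0.2 0 0 0; 0 0 0.3 0 0 0; 0 0 0.3 0 0 0; 0 0 0 0 0 0; 0 0 0 0 0 0; 0 0 0 0 0 0")

```text
time_s: 43.97
eef_pos: [0.4727, 0.1973, 0.08]
eef_rot: [-0.0, 0.989, 0.149, 0.0]
wrist_force: [-0.6, 0.1, -0.5]
opening: 0.699
grasp_force: 0.0
```

```bash
python3 -c "
from h import *
w=snap('wrist','w11.png')
for b in beads(w,z=.027): print(b)
go((.475,.198,.0165,.3))
"
```

```text
(22, 294, 30.4, 1598.5, array([0.3479, 0.4002]))
(73, 281, 58.5, 2753.5, array([0.3702, 0.3638]))
(606, 271, 34.5, 1776.5, array([ 0.4973, -0.0166]))
(177, 266, 61.9, 3438.0, array([0.4058, 0.2907]))
(561, 244, 51.8, 1946.5, array([0.5066, 0.0266]))
(218, 206, 41.0, 881.0, array([0.4615, 0.2706]))
(326, 219, 36.5, 2925.5, array([0.4743, 0.196 ]))
(18, 174, 32.2, 1489.5, array([0.4439, 0.405 ]))
(17, 70, 38.5, 2184.0, array([0.5113, 0.4069]))
t 44.02 at [0.4729 0.1973 0.0802] yaw 0.299 tilt [-0.      0.0006] open 0.699 F [0.4 0.3 0.3] g 0.0
 leg [ 0.06 -0.    1.59] turn z -0.01
```

>>> carry_out(plan="0.05 0 0.3 0 0 0; 0 0 0.4 0 0 0; 0 0 0.4 0 0 0; 0 0 0.3 0 0 0; 0 0 0.15 0 0 0; 0 0 0.04 0 0 0; 0 0 0 0 0 0; 0 0 0 0 0 0")

```text
time_s: 44.68
eef_pos: [0.4747, 0.1981, 0.0162]
eef_rot: [-0.0, 0.989, 0.149, 0.0]
wrist_force: [0.4, -0.2, -0.4]
opening: 0.699
grasp_force: 0.0
```

>>> carry_out(plan="0 0 0 0 0 0; 0 0 0 0 0 0; 0 0 0 0 0 0; 0 0 0 0 0 0; 0 0 0 0 0 0; 0 0 0 0 0 0; 0 0 0 0 0 0; 0 0 0 0 0 0", claw=1)

```text
time_s: 45.35
eef_pos: [0.4754, 0.1983, 0.0169]
eef_rot: [-0.0, 0.989, 0.149, 0.001]
wrist_force: [0.1, -0.1, 6.0]
opening: 0.551
grasp_force: 62.0
```

```bash
python3 -c "
from h import *
go((.474,.197,.11,.3),(.4575,-.198,.11,.3),(.4575,-.198,.0215,.3))"
```

```text
t 45.35 at [0.4754 0.1983 0.0169] yaw 0.3 tilt [-0.      0.0013] open 0.551 F [ 0.1 -0.1  6. ] g 62.0
 leg [-0.04  0.02 -2.33] turn z -0.0
 leg [-3.31  9.31 -0.  ] turn z -0.0
 leg [0.   0.   2.21] turn z -0.0
```

>>> carry_out(plan="0 0 -0.3 0 0 0; 0 0 -0.5 0 0 0; 0 0 -0.6 0 0 0; 0 0 -0.6 0 0 0; -0.1 0.2 -0.3 0 0 0; -0.2 0.5 0 0 0 0; -0.3 0.7 0 0 0 0; -0.3 0.8 0 0 0 0")

```text
time_s: 46.02
eef_pos: [0.4655, 0.1032, 0.1088]
eef_rot: [0.0, 0.989, 0.151, 0.001]
wrist_force: [0.9, -0.5, -0.9]
opening: 0.55
grasp_force: 61.8
```

>>> carry_out(plan="-0.3 0.8 0 0 0 0; -0.3 0.8 0 0 0 0; -0.3 0.8 0 0 0 0; -0.3 0.8 0 0 0 0; -0.3 0.8 0 0 0 0; -0.3 0.8 0 0 0 0; -0.2 0.8 0 0 0 0; -0.2 0.7 0 0 0 0")

```text
time_s: 46.68
eef_pos: [0.4558, -0.1655, 0.1086]
eef_rot: [0.0, 0.989, 0.149, 0.0]
wrist_force: [0.5, 0.1, -0.7]
opening: 0.546
grasp_force: 61.8
```

>>> carry_out(plan="-0.15 0.5 0 0 0 0; -0.1 0.3 0 0 0 0; 0 0 0.3 0 0 0; 0 0 0.4 0 0 0; 0 0 0 0 0 0; 0 0 0 0 0 0; 0 0 0 0 0 0; 0 0 0 0 0 0")

```text
time_s: 47.35
eef_pos: [0.4566, -0.1969, 0.0807]
eef_rot: [0.0, 0.989, 0.15, 0.001]
wrist_force: [0.7, 0.2, 0.1]
opening: 0.551
grasp_force: 61.8
```

```bash
python3 -c "
from h import *
go((.4575,-.198,.0205,.3))"
```

```text
t 47.35 at [ 0.4566 -0.1969  0.0807] yaw 0.301 tilt [0.0005 0.0005] open 0.551 F [0.7 0.2 0.1] g 61.8
 leg [0.01 0.03 1.51] turn z 0.01
```

>>> carry_out(plan="0.01 0.03 0.3 0 0 0; 0 0 0.4 0 0 0; 0 0 0.4 0 0 0; 0 0 0.3 0 0 0; 0 0 0.1 0 0 0; 0 0 0 0 0 0; 0 0 0 0 0 0; 0 0 0 0 0 0")

```text
time_s: 48.02
eef_pos: [0.4574, -0.1982, 0.0205]
eef_rot: [0.001, 0.989, 0.15, 0.001]
wrist_force: [-0.4, 0.8, -1.5]
opening: 0.549
grasp_force: 61.9
```

>>> carry_out(plan="0 0 0 0 0 0; 0 0 0 0 0 0; 0 0 0 0 0 0; 0 0 -0.2 0 0 0; 0 0 -0.5 0 0 0; 0 0 -0.7 0 0 0; 0 0 -0.7 0 0 0; 0 0 -0.7 0 0 0", claw=-0.4)

```text
time_s: 48.68
eef_pos: [0.4565, -0.1978, 0.1333]
eef_rot: [-0.0, 0.989, 0.149, -0.0]
wrist_force: [0.1, -1.0, 0.2]
opening: 0.701
grasp_force: 0.0
```

>>> carry_out(plan="0 -0.3 -0.7 0 0 0; 0.1 -0.6 -0.6 0 0 0; 0.15 -0.8 -0.4 0 0 0; 0.15 -0.8 0 0 0 0; 0.15 -0.8 0 0 0 0; 0.15 -0.8 0 0 0 0; 0.15 -0.8 0 0 0 0; 0.15 -0.8 0 0 0 0")

```text
time_s: 49.35
eef_pos: [0.4272, 0.0331, 0.2005]
eef_rot: [0.0, 0.989, 0.149, 0.001]
wrist_force: [0.8, 0.1, -0.2]
opening: 0.7
grasp_force: 0.0
```

>>> carry_out(plan="0.15 -0.8 0 0 0 0; 0.15 -0.8 0 0 0 0; 0.15 -0.8 0 0 0 0; 0.15 -0.8 0 0 0 0; 0.15 -0.8 0 0 0 0; 0.15 -0.8 0 0 0 0; 0.15 -0.8 0 0 0 0; 0.15 -0.8 0 0 0 0")

```text
time_s: 50.02
eef_pos: [0.3973, 0.2921, 0.2005]
eef_rot: [-0.0, 0.989, 0.149, 0.0]
wrist_force: [0.0, -0.1, 0.6]
opening: 0.699
grasp_force: 0.0
```

>>> carry_out(plan="0.15 -0.8 0 0 0 0; 0.1 -0.6 0 0 0 0; 0.1 -0.4 0 0 0 0; 0 0 0 0 0 0.7; 0 0 0 0 0 0.8; 0 0 0 0 0 0.8; 0 0 0 0 0 0.7; 0 0 0 0 0 0")

```text
time_s: 50.68
eef_pos: [0.3899, 0.3634, 0.2002]
eef_rot: [-0.0, 1.0, -0.001, 0.0]
wrist_force: [-0.8, -0.0, -0.6]
opening: 0.705
grasp_force: 0.0
```

```bash
python3 -c "
from h import *
w=snap('wrist'); c=snap('top')
go((.41,.35,.2,0))
a=w['pixels'][0:300,100:500]; b=cv2.resize(c['pixels'][150:270,340:480],(350,300),interpolation=cv2.INTER_CUBIC)
cv2.imwrite('pics/mix.png',np.hstack([a,b])[:,:,::-1])
np.savez('w12.npz',**{k:np.array(v) for k,v in w.items()})
"
```

```text
t 50.78 at [0.39   0.3633 0.2001] yaw 0.002 tilt [-0.0001  0.0001] open 0.697 F [-0.1  0.1  0.1] g 0.0
 leg [0.5  0.33 0.  ] turn z 0.02
```

View pics/mix.png

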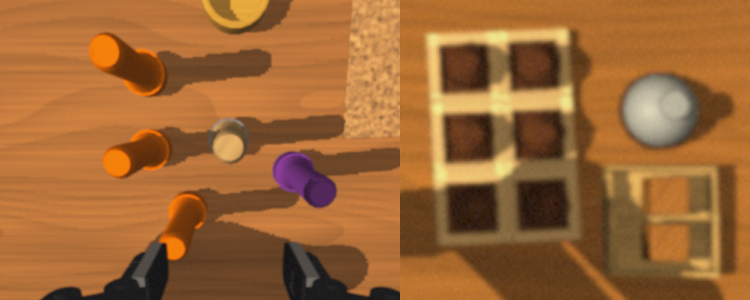

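All six wells hold a bead and both blanks are in the crate. In the left half, the dolly's pale handle top is at (228,148), which is wrist pixel (328,148), with its grey foot just above at (331,133). Purple and orange neighbours stand clear of it.

```bash
python3 -c "
from h import *
w=dict(np.load('w12.npz'))
print(ray(w,328,148,.118),ray(w,331,133,.02))
im=w['pixels'].astype(int); hsv=cv2.cvtColor(w['pixels'],cv2.COLOR_RGB2HSV)
m=((hsv[...,1]<150)&(hsv[...,2]>140)).astype(np.uint8); m[:100]=0;m[180:]=0;m[:,:300]=0;m[:,360:]=0
for k in cv2.findContours(m,0,1)[0]:
    if cv2.contourArea(k)>50: print(cv2.boundingRect(k))
d=ray(w,328,148,.118)
go((d[0],d[1],.2,0),(d[0],d[1],.072,0))
w=snap('wrist')
"
```

```text
[0.43837544 0.35961246 0.118     ] [0.44509827 0.35548625 0.02      ]
(313, 132, 31, 31)
(310, 117, 26, 15)
t 50.78 at [0.39   0.3633 0.2001] yaw 0.002 tilt [-0.0001  0.0001] open 0.697 F [-0.1  0.1  0.1] g 0.0
 leg [1.21 0.1  0.  ] turn z 0.02
 leg [0.  0.  3.2] turn z 0.0
```

>>> carry_out(plan="0.3 0 0 0 0 0; 0.5 0.08 0 0 0 0; 0.45 0.05 0 0 0 0; 0 0 0.3 0 0 0; 0 0 0.4 0 0 0; 0 0 0 0 0 0; 0 0 0 0 0 0; 0 0 0 0 0 0")

```text
time_s: 51.5
eef_pos: [0.4399, 0.3582, 0.1719]
eef_rot: [0.0, 1.0, 0.0, -0.0]
wrist_force: [-0.2, 0.2, 0.3]
opening: 0.698
grasp_force: 0.0
```

```bash
python3 -c "
from h import *
w=snap('wrist')
hsv=cv2.cvtColor(w['pixels'],cv2.COLOR_RGB2HSV)
m=((hsv[...,1]<150)&(hsv[...,2]>140)).astype(np.uint8); 
for k in cv2.findContours(m,0,1)[0]:
    x,y,a,b=cv2.boundingRect(k)
    if cv2.contourArea(k)>150: print(x,y,a,b,ray(w,x+a/2-.5,y+b/2-.5,.118))
go((.44,.358,.063,0))
"
```

```text
306 185 32 51 [0.44786782 0.35925505 0.118     ]
t 51.55 at [0.4402 0.3584 0.1723] yaw 0.0 tilt [-0.0002  0.0004] open 0.696 F [ 0.  -0.1 -0.6] g 0.0
 leg [-0.    0.01  2.73] turn z 0.0
```

>>> carry_out(plan="0 -0.01 0.3 0 0 0; 0 0 0.5 0 0 0; 0 0 0.5 0 0 0; 0 0 0.5 0 0 0; 0 0 0.5 0 0 0; 0 0 0.43 0 0 0; 0 0 0 0 0 0; 0 0 0 0 0 0")

```text
time_s: 52.22
eef_pos: [0.4392, 0.3583, 0.0616]
eef_rot: [0.0, 1.0, 0.0, -0.001]
wrist_force: [0.6, 0.6, 0.7]
opening: 0.704
grasp_force: 0.0
```

>>> carry_out(plan="0 0 0 0 0 0; 0 0 0 0 0 0; 0 0 0 0 0 0; 0 0 0 0 0 0; 0 0 0 0 0 0; 0 0 0 0 0 0; 0 0 0 0 0 0; 0 0 0 0 0 0", claw=1)

```text
time_s: 52.88
eef_pos: [0.4411, 0.3593, 0.0642]
eef_rot: [-0.001, 1.0, -0.0, 0.001]
wrist_force: [-0.8, 1.0, 6.1]
opening: 0.304
grasp_force: 59.1
```

```bash
python3 -c "
from h import *
go((.44,.358,.12,0),(.53,.348,.12,0))"
```

```text
t 52.88 at [0.4411 0.3593 0.0642] yaw -0.0 tilt [-0.0008  0.0013] open 0.304 F [-0.8  1.   6.1] g 59.1
 leg [-0.03  0.03 -1.4 ] turn z -0.0
 leg [ 2.25  0.25 -0.  ] turn z 0.0
```

>>> carry_out(plan="0 0 -0.2 0 0 0; 0 0 -0.4 0 0 0; 0 0 -0.4 0 0 0; 0 0 -0.4 0 0 0; 0 0 -0.2 0 0 0; 0.3 0 0 0 0 0; 0.5 0 0 0 0 0; 0.5 0.1 0 0 0 0")

```text
time_s: 53.55
eef_pos: [0.4925, 0.3548, 0.1261]
eef_rot: [0.0, 1.0, 0.0, -0.0]
wrist_force: [-0.8, -0.1, -1.0]
opening: 0.3
grasp_force: 59.1
```

>>> carry_out(plan="0.5 0.1 0 0 0 0; 0.3 0.05 0 0 0 0; 0.1 0 0 0 0 0; 0 0 0 0 0 0; 0 0 0 0 0 0; 0 0 0 0 0 0; 0 0 0 0 0 0; 0 0 0 0 0 0")

```text
time_s: 54.22
eef_pos: [0.5272, 0.3488, 0.1266]
eef_rot: [0.0, 1.0, 0.0, -0.0]
wrist_force: [-0.7, -0.6, -1.9]
opening: 0.302
grasp_force: 59.0
```

```bash
python3 -c "
from h import *
w=snap('wrist','w13.png'); c=snap('top')
for n,k in(('w',w),('t',c)):
    im=k['pixels'].astype(int); hsv=cv2.cvtColor(k['pixels'],cv2.COLOR_RGB2HSV)
    m=((hsv[...,0]>=20)&(hsv[...,0]<35)&(hsv[...,1]>150)&(hsv[...,2]>70)).astype(np.uint8)
    for q in cv2.findContours(m,0,1)[0]:
        if cv2.contourArea(q)>80: print(n,cv2.boundingRect(q),cv2.contourArea(q),cv2.fitEllipse(q), ray(k,*cv2.fitEllipse(q)[0],.018))
go((.579,.347,.07,0))
print(proj(w,(.579,.347,.024)))
"
```

```text
t (203, 178, 15, 15) 97.5 ((209.67857360839844, 185.16973876953125), (12.021988868713379, 13.562926292419434), 42.9082145690918) [0.58050343 0.33959389 0.018     ]
t 54.32 at [0.5275 0.3488 0.1267] yaw 0.0 tilt [-0.  0.] open 0.296 F [-1.  -0.2 -1.7] g 59.0
 leg [1.29 0.05 1.42] turn z 0.0
[325.63044526 141.62635923]
```

```bash
python3 -c "
from h import *
im=cv2.imread('pics/w13.png'); hsv=cv2.cvtColor(im,cv2.COLOR_BGR2HSV)
for p in[(285,120),(290,141),(325,105),(325,112),(365,141),(360,110),(250,110),(420,100)]: print(p,hsv[p[1],p[0]])
for lo in(15,16,17,18):
    m=((hsv[...,0]>=lo)&(hsv[...,0]<40)&(hsv[...,1]>120)).astype(np.uint8); m[250:]=0
    for q in cv2.findContours(m,0,1)[0]:
        if cv2.contourArea(q)>300: print(lo,cv2.boundingRect(q),cv2.contourArea(q))
"
```

```text
(285, 120) [ 16 183 206]
(290, 141) [ 17 166  80]
(325, 105) [ 18 190 216]
(325, 112) [ 18 188 174]
(365, 141) [ 14 172 108]
(360, 110) [ 13 163 103]
(250, 110) [ 13 173 175]
(420, 100) [ 13 174 180]
15 (297, 202, 56, 48) 2144.0
15 (278, 98, 85, 85) 5354.5
15 (444, 0, 196, 250) 43676.5
16 (297, 202, 56, 48) 2128.5
16 (279, 99, 83, 83) 5226.0
17 (297, 202, 56, 48) 1355.5
17 (280, 99, 82, 83) 5103.0
18 (280, 100, 81, 81) 4904.5
```

```bash
python3 -c "
from h import *
w=snap('wrist'); hsv=cv2.cvtColor(w['pixels'],cv2.COLOR_RGB2HSV)
m=((hsv[...,0]>=16)&(hsv[...,0]<40)&(hsv[...,1]>120)).astype(np.uint8); m[190:]=0; m[:,400:]=0
q=max(cv2.findContours(m,0,1)[0],key=cv2.contourArea)
(u,v),r=cv2.minEnclosingCircle(q); print(u,v,r,ray(w,u,v,.024),ray(w,u,v,.018))
d=ray(w,u,v,.022); go((d[0],d[1],.09,0),(d[0],d[1],.069,0))
"
```

```text
320.3006286621094 140.60122680664062 41.621639251708984 [0.58016878 0.35133196 0.024     ] [0.57974893 0.35143163 0.018     ]
t 54.37 at [0.5277 0.3487 0.1267] yaw 0.0 tilt [-0.      0.0001] open 0.301 F [ 0.2  0.2 -1.6] g 59.0
 leg [ 1.31 -0.07  0.92] turn z 0.0
 leg [0.   0.   0.52] turn z 0.0
```

>>> carry_out(plan="0.2 0 0 0 0 0; 0.4 -0.03 0 0 0 0; 0.4 -0.03 0 0 0 0; 0.31 0 0 0 0 0; 0 0 0.3 0 0 0; 0 0 0.3 0 0 0; 0 0 0 0 0 0; 0 0 0 0 0 0")

```text
time_s: 55.03
eef_pos: [0.5781, 0.3504, 0.0999]
eef_rot: [0.001, 1.0, 0.0, -0.002]
wrist_force: [0.6, -0.3, -1.0]
opening: 0.299
grasp_force: 59.1
```

```bash
python3 -c "
from h import *
go((.58,.3513,.069,0))
w=snap('wrist'); cv2.imwrite('pics/w14.png',w['pixels'][:,:,::-1])
hsv=cv2.cvtColor(w['pixels'],cv2.COLOR_RGB2HSV)
m=((hsv[...,0]>=16)&(hsv[...,0]<40)&(hsv[...,1]>120)).astype(np.uint8); m[:,400:]=0;m[330:]=0
for q in cv2.findContours(m,0,1)[0]:
    if cv2.contourArea(q)>200: print(cv2.boundingRect(q),ray(w,cv2.boundingRect(q)[0],cv2.boundingRect(q)[1],.024))
print(proj(w,(.58,.3513,.024)),proj(w,(.614,.3513,.024)))
"
```

```text
t 55.03 at [0.5781 0.3504 0.0999] yaw 0.0 tilt [ 0.0009 -0.0024] open 0.299 F [ 0.6 -0.3 -1. ] g 59.1
 leg [ 0.05 -0.02  0.77] turn z 0.0
(292, 202, 68, 128) [0.5852963  0.37455803 0.024     ]
(279, 164, 86, 75) [0.61500584 0.38337814 0.024     ]
[321.86172975 208.47950859] [321.73393432 165.33701047]
```

>>> carry_out(plan="0.05 -0.02 0 0 0 0; 0 0 0.15 0 0 0; 0 0 0.2 0 0 0; 0 0 0.2 0 0 0; 0 0 0.12 0 0 0; 0 0 0.07 0 0 0; 0 0 0 0 0 0; 0 0 0 0 0 0")

```text
time_s: 55.75
eef_pos: [0.5823, 0.3516, 0.0726]
eef_rot: [0.0, 1.0, -0.0, -0.0]
wrist_force: [0.9, 0.2, -1.6]
opening: 0.296
grasp_force: 59.1
```

```bash
python3 -c "
from h import *
go((.58,.3513,.0682,0))"
```

```text
t 55.75 at [0.5823 0.3516 0.0726] yaw -0.0 tilt [ 0.0001 -0.0003] open 0.296 F [ 0.9  0.2 -1.6] g 59.1
 leg [-0.06  0.01  0.11] turn z -0.0
```

>>> carry_out(plan="-0.04 0 0.05 0 0 0; 0 0 0.06 0 0 0; 0 0 0 0 0 0; 0 0 0 0 0 0; 0 0 0 0 0 0; 0 0 0 0 0 0; 0 0 0 0 0 0; 0 0 0 0 0 0")

```text
time_s: 56.42
eef_pos: [0.5808, 0.3517, 0.0686]
eef_rot: [-0.0, 1.0, -0.0, 0.0]
wrist_force: [-1.0, -0.4, -1.3]
opening: 0.297
grasp_force: 59.1
```

>>> carry_out(plan="0 0 0 0 0 0; 0 0 0 0 0 0; 0 0 0 0 0 0; 0 0 0 0 0 0; 0 0 -0.2 0 0 0; 0 0 -0.3 0 0 0; 0 0 -0.4 0 0 0; 0 0 -0.5 0 0 0", claw=-0.4)

```text
time_s: 57.08
eef_pos: [0.5804, 0.3515, 0.1252]
eef_rot: [0.0, 1.0, -0.0, -0.001]
wrist_force: [0.3, -1.3, -0.1]
opening: 0.697
grasp_force: 0.0
```

>>> carry_out(plan="0 0 -0.5 0 0 0; 0 0 -0.5 0 0 0; 0 0 -0.5 0 0 0; 0 0 -0.5 0 0 0; -0.3 0 0 0 0 0; -0.6 0.2 0 0 0 0; -0.6 0.4 0 0 0 0; -0.3 0.2 0 0 0 0")

```text
time_s: 57.75
eef_pos: [0.5067, 0.3191, 0.2058]
eef_rot: [0.0, 1.0, 0.0, 0.0]
wrist_force: [0.7, 0.2, 0.3]
opening: 0.703
grasp_force: 0.0
```

```bash
python3 -c "
from h import *
w=snap('wrist'); c=snap('top')
a=w['pixels'][0:300,150:490]; b=cv2.resize(c['pixels'][150:270,340:480],(350,300),interpolation=cv2.INTER_CUBIC)
d=cv2.resize(c['pixels'][145:270,150:310],(384,300),interpolation=cv2.INTER_CUBIC); s=snap('scene')
e=cv2.resize(s['pixels'][120:300,230:420],(306,290),interpolation=cv2.INTER_CUBIC)
top=np.hstack([a,b]); bot=np.hstack([d[:290],e]); 
cv2.imwrite('pics/mix2.png',np.vstack([top,bot])[:,:,::-1])
print(proj(w,(.58,.3513,.122)),proj(w,(.58,.3513,.024)))
go((.568,-.334,.2,0),(.568,-.334,.1,0))
"
```

```text
[279.91727531 114.07888443] [293.66699072 115.59076888]
t 57.9 at [0.5089 0.3198 0.2063] yaw -0.0 tilt [-0.0005  0.0012] open 0.702 F [0.2 0.3 0.9] g 0.0
 leg [ 1.48 16.34  0.16] turn z -0.0
 leg [0.  0.  2.5] turn z 0.0
```

View pics/mix2.png

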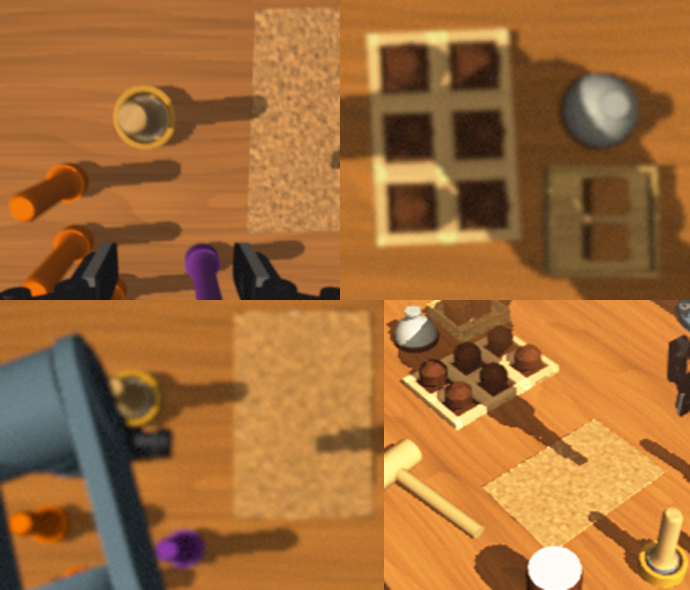

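The last picture shows the dolly standing upright inside the brass ring (145,118), all six beads down in their wells, and both blanks side by side in the crate. Next is the bell, pressed with shut fingers.

>>> carry_out(plan="0 0.3 0 0 0 0; 0 0.6 0 0 0 0; 0.1 0.8 0 0 0 0; 0.1 0.8 0 0 0 0; 0.1 0.8 0 0 0 0; 0.1 0.8 0 0 0 0; 0.1 0.8 0 0 0 0; 0.1 0.8 0 0 0 0", claw=1)

```text
time_s: 58.57
eef_pos: [0.5338, 0.0894, 0.205]
eef_rot: [0.0, 1.0, -0.0, 0.001]
wrist_force: [0.4, 0.0, 0.3]
opening: -0.004
grasp_force: 0.0
```

>>> carry_out(plan="0.1 0.8 0 0 0 0; 0.1 0.8 0 0 0 0; 0.1 0.8 0 0 0 0; 0.1 0.8 0 0 0 0; 0.1 0.8 0 0 0 0; 0.1 0.8 0 0 0 0; 0.1 0.8 0 0 0 0; 0.1 0.8 0 0 0 0")

```text
time_s: 59.23
eef_pos: [0.5653, -0.1672, 0.2049]
eef_rot: [0.0, 1.0, -0.0, 0.0]
wrist_force: [0.3, -0.1, -0.2]
opening: -0.001
grasp_force: 0.0
```

>>> carry_out(plan="0.1 0.8 0 0 0 0; 0.1 0.8 0 0 0 0; 0 0.8 0 0 0 0; 0 0.8 0 0 0 0; 0 0.6 0 0 0 0; 0 0.4 0 0 0 0; 0 0.2 0 0 0 0; 0 0 0 0 0 0")

```text
time_s: 59.9
eef_pos: [0.5724, -0.3422, 0.2043]
eef_rot: [0.0, 1.0, -0.001, -0.0]
wrist_force: [-0.2, 1.1, -0.7]
opening: 0.002
grasp_force: 0.0
```

```bash
python3 -c "
from h import *
w=snap('wrist')
hsv=cv2.cvtColor(w['pixels'],cv2.COLOR_RGB2HSV); g=cv2.cvtColor(w['pixels'],cv2.COLOR_RGB2GRAY)
print(proj(w,(.568,-.334,.072)))
c=cv2.HoughCircles(cv2.medianBlur(g,3),cv2.HOUGH_GRADIENT,1,20,param1=80,param2=14,minRadius=15,maxRadius=32)
for u,v,r in c[0][:8]: print(u,v,r,ray(w,u,v,.072))
go((.568,-.334,.1,0))
"
```

```text
[315.24975061 197.94398388]
308.5 180.5 31.4 [ 0.5853766  -0.32771011  0.072     ]
102.5 142.5 25.7 [ 0.62162789 -0.13734237  0.072     ]
202.5 282.5 21.0 [ 0.47486216 -0.21275045  0.072     ]
271.5 257.5 25.8 [ 0.5040431 -0.2878563  0.072    ]
132.5 147.5 27.9 [ 0.616999   -0.16431929  0.072     ]
190.5 214.5 20.5 [ 0.55119625 -0.20984239  0.072     ]
129.5 216.5 31.4 [ 0.54921509 -0.14882099  0.072     ]
394.5 309.5 31.4 [ 0.44101511 -0.41954027  0.072     ]
t 59.95 at [ 0.5726 -0.3405  0.2042] yaw -0.001 tilt [-0.0003 -0.0001] open -0.002 F [-0.2  1.  -0.2] g 0.0
 leg [-0.12 -0.16  2.61] turn z -0.01
```

>>> carry_out(plan="-0.12 -0.16 0.3 0 0 0; 0 0 0.5 0 0 0; 0 0 0.6 0 0 0; 0 0 0.6 0 0 0; 0 0 0.6 0 0 0; 0 0 0.38 0 0 0; 0 0 0 0 0 0; 0 0 0 0 0 0")

```text
time_s: 60.62
eef_pos: [0.5678, -0.3319, 0.0847]
eef_rot: [-0.001, 1.0, 0.001, -0.001]
wrist_force: [0.3, -0.9, -0.5]
opening: -0.003
grasp_force: 0.0
```

```bash
python3 -c "
from h import *
go((.568,-.334,.062,0))
c=snap('top'); print(c['pixels'][150:250,340:420].mean())
"
```

```text
t 60.62 at [ 0.5678 -0.3319  0.0847] yaw 0.002 tilt [-0.0009 -0.0008] open -0.003 F [ 0.3 -0.9 -0.5] g 0.0
 leg [0.01 0.05 0.57] turn z 0.02
111.68479166666667
```

>>> carry_out(plan="0 0.03 0.1 0 0 0; 0 0 0.1 0 0 0; 0 0 0.1 0 0 0; 0 0 0.1 0 0 0; 0 0 0.1 0 0 0; 0 0 0.05 0 0 0; 0 0 0 0 0 0; 0 0 0 0 0 0")

```text
time_s: 61.33
eef_pos: [0.5684, -0.3355, 0.0641]
eef_rot: [0.0, 1.0, -0.0, 0.001]
wrist_force: [-0.8, 0.6, 6.6]
opening: -0.001
grasp_force: 3.3
```

>>> carry_out(plan="0 0 0.04 0 0 0; 0 0 0.03 0 0 0; 0 0 0.02 0 0 0; 0 0 0 0 0 0; 0 0 0 0 0 0; 0 0 0 0 0 0; 0 0 0 0 0 0; 0 0 0 0 0 0")

```text
time_s: 62.0
eef_pos: [0.5684, -0.3355, 0.062]
eef_rot: [0.0, 1.0, -0.0, 0.001]
wrist_force: [-2.9, 3.2, 15.1]
opening: 0.0
grasp_force: 7.3
```

15 N at z = 0.062 means the plunger is at its stop. I'll release it and rise clear.

>>> carry_out(plan="0 0 -0.2 0 0 0; 0 0 -0.3 0 0 0; 0 0 -0.5 0 0 0; 0 0 -0.6 0 0 0; 0 0 -0.6 0 0 0; 0 0 -0.6 0 0 0; 0 0 -0.4 0 0 0; 0 0 0 0 0 0")

```text
time_s: 62.67
eef_pos: [0.5695, -0.3366, 0.1926]
eef_rot: [0.002, 1.0, -0.0, 0.003]
wrist_force: [0.5, 0.1, -0.5]
opening: 0.005
grasp_force: 0.0
```

>>> carry_out(plan="-0.4 0 -0.4 0 0 0; -0.6 0.2 -0.3 0 0 0; -0.6 0.2 0 0 0 0; -0.6 0.2 0 0 0 0; -0.4 0.2 0 0 0 0; 0 0 0 0 0 0; 0 0 0 0 0 0; 0 0 0 0 0 0")

```text
time_s: 63.33
eef_pos: [0.464, -0.3667, 0.215]
eef_rot: [-0.0, 1.0, -0.0, -0.0]
wrist_force: [0.5, -1.2, -0.1]
opening: -0.003
grasp_force: 0.0
```

```bash
python3 -c "
from h import *
go()
c=snap('top'); w0=cv2.imread('pics/t2.png')
# are the well centres dark-brown & mat empty of beads?
im=c['pixels']
for X in[(.6113,-.1081),(.6163,-.188),(.5315,-.1131),(.5365,-.1929),(.4517,-.118),(.4566,-.1979)]:
    u,v=proj(c,(*X,.054)).round().astype(int); print(im[v-2:v+3,u-2:u+3].mean((0,1)).round())
x=im[150:235,248:306].astype(int); print('dark on mat',((x[...,0]<95)&(x[...,1]<.655*x[...,0])).sum())
"
```

```text
t 63.33 at [ 0.464  -0.3667  0.215 ] yaw -0.001 tilt [-0.0005 -0.0001] open -0.003 F [ 0.5 -1.2 -0.1] g 0.0
[99. 55. 28.]
[99. 56. 29.]
[98. 56. 29.]
[99. 56. 30.]
[98. 55. 30.]
[97. 55. 30.]
dark on mat 0
```

```bash
python3 -c "
from bench import ctrl
print(ctrl.hand_in())"
```

```text
the job is handed in; nothing more can be done
None
```

I handed the job in at about 63 s: both blanks are in the crate, all six beads are in their wells, the dolly is upright in its holder, and the bell was pressed to its stop and let go; I checked the placements by camera but did not look at the plunger after release.

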